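# Clear the weld jig and sort the fixings into the carousel

### The arm

A 6-joint arm with a two-finger parallel gripper is mounted at the origin on the work surface. World frame = base frame: x ahead of the robot, y to its left, z up, the work surface at z = 0. Lengths are in mm, angles in degrees, forces in N, time in s.
With the tool pointing down it reaches from about 300 to 850 mm from the base axis. Payload 4.2 kg.
Tool frame: the origin (TCP) lies between the finger pads; the fingertips stand 25 mm ahead of it and the grasp point (between the pads) lies 6 mm ahead of it; x points along the fingers, y is the direction in which the jaws open and shut, and the axes are right-handed (so a half turn about x gives the same grasp; the last joint's range is limited). The gripper opens to 91 mm and grips with 3 to 60 N. Pads are 32 mm wide; open, the fingers measure 118 mm over their backs; the gripper's body (76 mm by 178 mm) begins 60 mm behind the grasp point.
Start: joints at [71.734, 18.312, 89.639, -0, 72.044, -1.146], TCP at [169.266, 549.536, 238.976] pointing down, gripper open.
Joint ranges: [-177.97, 177.97], [-48.28, 115.42], [12.27, 149.76], [-77.06, 257.06], [2.81, 150.46], [-146.56, 146.56]. Speed limits (degrees/s): [147.25, 147.25, 180, 180, 180, 180].

### API

Orientations are given as [roll, pitch, yaw] about the fixed x, y, z axes, in that order (R = Rz(yaw) Ry(pitch) Rx(roll)).
In Python, from workcell import env gives the robot as it stands.
- The arm moves only by the tool jog_arm, never from a script. Its argument "plan" is one flat list of numbers, 4 for each row, row after row: the shift along the tool's x, y, z in cm, then the turn about the tool's x in units of 6 degrees (1.0 is 6 degrees). In form: [tx, ty, tz, turn, tx, ty, tz, turn, ...]. A call has 1 to 12 rows; each row shifts and turns the commanded pose from where the row before left it, along the tool's axes as they then stand; what a row does not reach is not made up. A row lasts 1/12 s, in which the tool goes at most 41.7 mm and 7.16 degrees, less where a joint would pass 70% of its speed; a pose out of reach is approached as far as the arm can. A call with a gripper value outside its range is refused whole. "claw" is the finger opening in cm, from 0 to 9.12, set as the call begins (left out, the last holds). The fingers move at their own pace and stop on an object; "newtons" is the grip in N (left out, the last holds). Time passes only in rows, so rows that do not move let the fingers close. It gives the time, the measured TCP pose, the force and the opening at its end, in the units of the state.
- env.state(): the state, without advancing time (a new reading comes with each control period).
- env.grab_frame(name): name is "scene" or "top" or "wrist"; returns the picture (420x560x3 uint8, red, green, blue); there is no depth.
- env.calibration(name): a dict with "vertical_fov" (degrees; the focal length in pixels is half the picture's height over the tangent of half this angle, whatever the lens; pixels are square), "cx", "cy" (the principal point, pixels), "k1" (the pictures are not rectified: a ray, as slopes to the right and down, at radius r is drawn at 1 + k1 r^2 times it, then the intrinsics apply), "origin" and "orientation" of the camera in the world; the wrist camera has in their place "T_tool_cam" (4x4, takes a point from camera to tool coordinates, whose origin is the TCP and whose axes are the tool frame's). Camera axes: x right, y down, z forward; pixel columns grow to the right and rows downward; lengths in mm; the calibration is good to about 2 mm. A picture is of the moment at which its call begins: read the wrist's pose just before it. calibration takes no time and is no camera call.
- env.job_done(): hands the job in, once; it reports no verdict.
The state is a dict: "time_s": time; "qpos": joint angles; "qvel": joint speeds; "effort": joint torques, N m; "ee_pos": TCP position; "ee_rot": TCP orientation; "force": force on the tool from outside, world axes, zero at the start; "torque": the same for the moment, N m; "gripper_width": finger opening in mm.
Only numpy, scipy, OpenCV 4.12 (cv2) and the standard library are available. Lean on these libraries where they do the work, as an engineer would, in place of code of your own. Each camera call takes 0.05 s, during which the arm holds its last target.

### The job

Swing the jig's clamp right open, slide the hot bracket flat along the bench, without lifting or tipping it, squarely into the yellow cooling frame, then swing the clamp fully shut again. Put every loose fixing on the bench into its own bin of the parts carousel - bolts blue, nuts yellow, tube offcuts red - turning the carousel by its knob to bring the right bin under the window, and leave it with the black blanking block squarely under the window. Leave the magnet, tape measure and spanner where they lie.

Things in the scene. Friction and masses are not known exactly. Their poses are not given: they have to be found in the camera images.
- station: Fixed housing of the parts carousel: square grey base 270 x 270 mm with a clear flat cover whose top is 90 mm above the bench (cover 6 mm thick). Origin: centre of the base on the bench, on the carousel's axis. Its own -x side, which looks roughly towards the robot, carries the only opening in the cover.
- window (a point): Centre of the white-edged window in the clear cover, level with its top (90 mm up), 83 mm from the carousel's axis on the housing's -x side. The opening is 78 mm (towards the axis) by 84 mm. Only the bin that stands under it can be filled.
- carousel (a joint): Angle of the carousel under the cover (rad, counter-clockwise seen from above, no end stops, any number of turns). At 0 the blue bin lies on the housing's +x side, opposite the window; at pi it is under the window. Seen from above, counter-clockwise round the carousel at quarter turns: blue bin, yellow bin, red bin, black blanking block. It has light friction (0.08 N m) and stays where it is left.
- knob (a point): Middle of the orange bar knob on the carousel's axis, 120 mm above the bench. The bar is 56 mm long, 14 mm thick, from 97 to 137 mm high; it turns with the carousel, its length lying along this point's x axis, which points to the blue bin. Turn it by gripping the bar across its thickness; it can be regripped as often as needed.
- bin_blue (a point): Centre of the floor of the blue bin (for bolts), 83 mm from the axis, floor 16 mm above the bench. Open at the top, inside 72 mm (radially) by 80 mm, walls 3 mm thick rising to 80 mm above the bench, 4 mm under the cover.
- bin_yellow (a point): The same for the yellow bin (for nuts).
- bin_red (a point): The same for the red bin (for tube offcuts).
- blank (a point): The same point of the black solid block that fills the fourth place of the carousel (78 x 86 mm, top 80 mm above the bench): with it under the window the carousel is closed to dirt.
- jig: Fixed welding jig on the bench. Origin: on the bench, where the bracket's origin lies while it is in the jig; the bracket leaves along the jig's +x axis. Two steel guide rails 12 mm high and 8 mm thick stand at y = +47 and -47 mm, from x = -45 to +30 mm; a blue pivot block (50 x 40 mm, 11 mm high) stands at x = 5, y = 79 mm, with the pivot boss (26 mm across, 38 mm high) on it.
- clamp (a joint): Angle of the jig's swing clamp (rad): 0 is fully shut, against its stop, its arm lying across over the bracket's base plate in front of the upright flange; it grows as the arm swings level, counter-clockwise seen from above, out to the jig's +x side, and ends at 1.75; at about 1.57 the arm points along the jig's +x, clear of the bracket. Friction 0.1 N m; it stays where it is left.
- clamp_hinge (a point): Point on the vertical pivot axis of the clamp, at jig x = 5, y = 75 mm, 18 mm above the bench. The clamp's arm is 16 mm wide and spans 13 to 23 mm above the bench.
- clamp_post (a point): Red upright round grip post at the end of the clamp's arm, 85 mm from the pivot axis, 16 mm in diameter, from 23 to 73 mm above the bench; this point lies 55 mm up.
- bracket: Welded steel angle bracket, about 0.5 kg: base plate 90 (x) x 80 (y) mm, 10 mm thick, with an upright flange 8 mm thick, 80 mm wide and 45 mm high in all along its -x edge, flush with that edge. Origin: centre of the base plate's underside. The flange's outer face is at x = -45 mm. It starts in the jig between the guide rails, about 3 mm from each.
- cool_mark: Grey cooling area in a painted yellow frame on the bench, flat, no height; frame 130 x 120 mm inside. Origin: its centre. Its axes are those the bracket should have there, within a few degrees those of the jig.
- magnet: Red triangular welding magnet, about 80 mm, 15 mm thick, lying flat, loose. Not part of the job. Origin: its underside near the middle.
- tape: Green tape measure, 62 x 60 x 34 mm, loose. Not part of the job. Origin: centre of its underside.
- spanner: Steel spanner 200 mm long (its x axis), loose, lying beyond the fixings. Not part of the job. Origin: middle of its underside.
- bolt1: Hex bolt of bright steel, 0.12 kg, standing on its head with the shank up at the start: head 30 mm across flats and 12 mm thick, shank 16 mm in diameter, 44 mm long in all. Origin: centre of the head's end face; z runs along the shank. May be absent.
- nut1: Brass hex nut lying flat, 0.09 kg, 34 mm across flats, 16 mm thick. Origin: centre of its underside; z is its axis; the flats face its x axis and every 60 degrees from it. May be absent.
- tube1: Copper-coloured square tube offcut, 0.06 kg, 42 mm long (x), 22 x 22 mm, lying flat. Origin: centre of its underside (the middle of one 42 x 22 mm side). May be absent.
- bolt2: Hex bolt of bright steel, 0.12 kg, standing on its head with the shank up at the start: head 30 mm across flats and 12 mm thick, shank 16 mm in diameter, 44 mm long in all. Origin: centre of the head's end face; z runs along the shank. May be absent.
- nut2: Brass hex nut lying flat, 0.09 kg, 34 mm across flats, 16 mm thick. Origin: centre of its underside; z is its axis; the flats face its x axis and every 60 degrees from it. May be absent.
- tube2: Copper-coloured square tube offcut, 0.06 kg, 42 mm long (x), 22 x 22 mm, lying flat. Origin: centre of its underside (the middle of one 42 x 22 mm side). May be absent.
Mind the look-alikes: they are no part of the job. Leave any purple look-alike of the nut1 alone.

How it is judged (in metres and radians):
On the way, in this order (a step that is already met when the one before it is completed fails the run):
1. the clamp is swung right open (beyond 1.2 rad) with the bracket still in the jig (value of joint clamp above 1.2 rad and distance of bracket from where it was at the start of the episode below 0.02 m), for 0.1 s.
2. the bracket lies still in the yellow frame (centre within 22 mm each way, square within 15 degrees) with the clamp still open (x of bracket in the frame of cool_mark between -0.022 and 0.022 m and y of bracket in the frame of cool_mark between -0.022 and 0.022 m and angle between the x axis of bracket and the x axis of cool_mark, either way round below 0.26 rad and linear speed of bracket below 0.01 m/s and value of joint clamp above 1 rad), for 0.2 s.
3. the clamp is swung shut again (below 0.1 rad) (value of joint clamp below 0.1 rad), for 0.1 s.
At the end, for the whole second after the job is handed in: Bracket in the yellow frame, centre within 22 mm along each axis, square within 15 degrees; clamp below 0.1 rad; every bolt in the blue bin, nut in the yellow, tube offcut in the red, under the cover; black block within 15 mm of the window centre; carousel and parts at rest (x of bracket in the frame of cool_mark between -0.022 and 0.022 m and y of bracket in the frame of cool_mark between -0.022 and 0.022 m and angle between the x axis of bracket and the x axis of cool_mark, either way round below 0.26 rad and linear speed of bracket below 0.01 m/s and horizontal distance between each of bolt1, bolt2 and bin_blue below 0.058 m and z of bolt1 in the frame of bin_blue between -0.01 and 0.068 m and linear speed of each of bolt1, bolt2, nut1, nut2, tube1, tube2 below 0.02 m/s and z of bolt2 in the frame of bin_blue between -0.01 and 0.068 m and horizontal distance between each of nut1, nut2 and bin_yellow below 0.058 m and z of nut1 in the frame of bin_yellow between -0.01 and 0.068 m and z of nut2 in the frame of bin_yellow between -0.01 and 0.068 m and horizontal distance between each of tube1, tube2 and bin_red below 0.058 m and z of tube1 in the frame of bin_red between -0.01 and 0.068 m and z of tube2 in the frame of bin_red between -0.01 and 0.068 m and value of joint clamp below 0.1 rad and horizontal distance between blank and window below 0.015 m and velocity of joint carousel between -0.05 and 0.05 rad/s); the robot touches nothing.
It fails at once if the hot bracket is lifted (more than 12 mm) or tipped (more than 15 degrees) (height (world z) of bracket above 0.012 m or angle between bracket's own z axis and vertical above 0.26 rad).
It fails at once if the magnet, tape measure or spanner is moved more than 30 mm (distance of any of magnet, tape, spanner from where it was at the start of the episode above 0.03 m).
Of bolt1, bolt2, nut1, nut2, tube1, tube2 only 3 to 5 are there at a start; the rules pass over those that are not, and their reading is None.
At some moment in a run one of bolt1, bolt2, nut1, nut2, tube1, tube2 may be knocked a few centimetres aside while the robot is not near it.
Once in a run the grip may slacken for a moment while it holds something.
It also fails if it takes over 210 s, if anything falls off the work surface, if the arm or the gripper's body presses on something with over 40 N, if the wrist force passes 120 N, or if a joint passes its speed limit or range.

## Working session

There is one attempt and no reset: what is moved stays moved. The work goes in short steps, Python scripts to look and compute and a tool call to move; the robot and the scene stay as the last step left them, time stands still between calls to the robot, and variables do not carry over. Pictures are saved under pics/ and viewed, and the job is handed in when it is done.

Besides the shell and the picture viewer there is one more tool, called after "Call:" by a JSON object that holds its "op" and its "data", one argument or row to a line. jog_arm: Moves the arm, as the interface text tells. Its arguments: {"type":"object","properties":{"plan":{"type":"array"},"claw":{"type":"number"},"newtons":{"type":"number"}},"required":["plan"]}

```bash
mkdir -p pics; ls; cat > h.py <<'E'
import numpy as np, cv2
from workcell import env
from scipy.spatial.transform import Rotation as R
def grab(n,f):
    im=env.grab_frame(n); cv2.imwrite('pics/'+f+'.png',im[:,:,::-1]); return im
E
python3 - <<'E'
from h import *
print(env.state())
for n in ['scene','top','wrist']:
    print(env.calibration(n)); grab(n,n+'0')
E
```

```text
pics
{'time_s': 0.0, 'qpos': array([ 7.17353553e+01,  1.83517825e+01,  8.97054906e+01, -9.77206454e-04,
        7.20436945e+01, -1.14384761e+00]), 'qvel': array([-0.0226228 ,  0.0321844 ,  0.02585147,  0.00426592, -0.00281776,
       -0.03325916]), 'effort': array([-1.62465796e-03, -4.12478650e+01, -2.31964481e+01,  7.23564718e-02,
        4.60922986e-02, -1.50880983e-04]), 'ee_pos': array([169.11472032, 549.09358523, 238.12502636]), 'ee_rot': array([ -90.61664225,   89.8990281 , -107.7371373 ]), 'force': array([ 0.77453075, -0.67954093,  0.54737081]), 'torque': array([ 0.01806283, -0.01938677,  0.02450888]), 'gripper_width': 91.47285681667873}
{'vertical_fov': 48.62012688184484, 'cx': 291.32490085807797, 'cy': 202.39670557029655, 'k1': -0.07158643991947826, 'origin': array([845.82836072, 459.45203157, 960.06298188]), 'orientation': array([-147.11559429,    0.30276863,  148.28231355])}
{'vertical_fov': 56.45974433266996, 'cx': 285.4167711130954, 'cy': 209.137025440269, 'k1': 0.02588918327683446, 'origin': array([386.35227556,   3.5393976 , 924.37507654]), 'orientation': array([-1.67626503e+02, -1.51135536e-01, -9.53722286e+01])}
{'vertical_fov': 65.1355029638042, 'cx': 278.62241426146517, 'cy': 211.63541217887195, 'k1': -0.051169956828448535, 'T_tool_cam': array([[ 1.15640070e-03, -2.49385390e-01,  9.68403630e-01,
        -1.46467051e+02],
       [ 9.99999222e-01, -1.64702559e-04, -1.23654453e-03,
         1.49355871e+00],
       [ 4.67874696e-04,  9.68404306e-01,  2.49385006e-01,
        -7.07181737e+01],
       [ 0.00000000e+00,  0.00000000e+00,  0.00000000e+00,
         1.00000000e+00]])}
```

View pics/scene0.png

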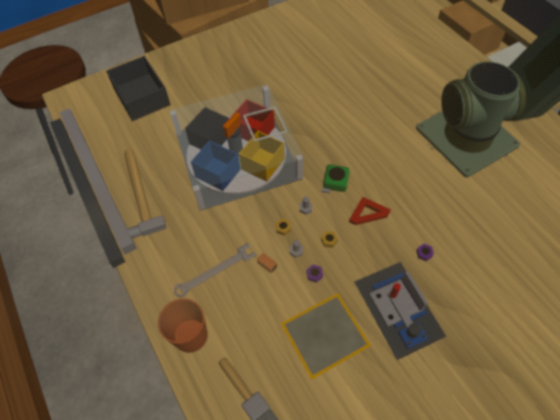

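View pics/top0.png

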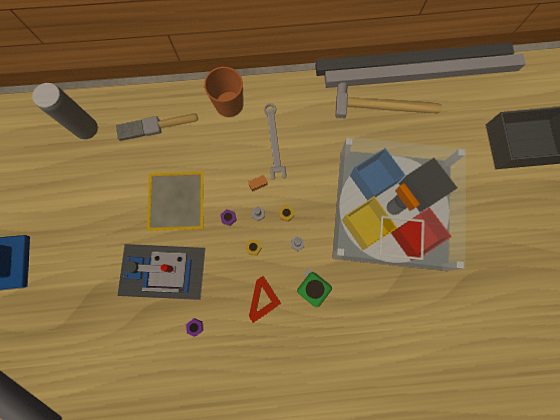

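View pics/wrist0.png

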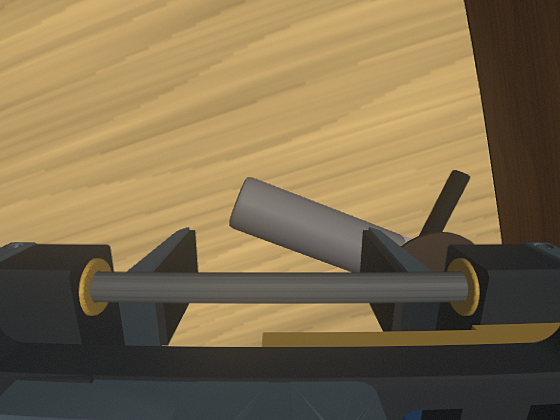

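The top picture shows the jig at about (165,270) and the yellow frame at (176,201). The station is at (402,205), with the window at (402,237).

What could be mistaken for what:
- **Bolts:** grey at (258,213) and (297,244).
- **Nuts:** yellow/brass at (287,213) and (253,247). Purple look-alikes at (229,217) and (195,327) are to be left alone.
- **Tube:** copper at (258,183).

Next I'll take closer crops.

```bash
cat >> h.py <<'E'
def cam(n,st=None):
    c=env.calibration(n)
    f=210/np.tan(np.radians(c['vertical_fov']/2))
    if n=='wrist':
        st=st or env.state()
        Rt=R.from_euler('xyz',st['ee_rot'],degrees=True).as_matrix()
        T=c['T_tool_cam']; Rc=Rt@T[:3,:3]; o=Rt@T[:3,3]+st['ee_pos']
    else:
        Rc=R.from_euler('xyz',c['orientation'],degrees=True).as_matrix(); o=c['origin']
    return f,c['cx'],c['cy'],c['k1'],Rc,np.array(o)
def proj(n,P,st=None):
    f,cx,cy,k,Rc,o=cam(n,st); q=(np.atleast_2d(P)-o)@Rc; s=q[:,:2]/q[:,2:]
    s=s*(1+k*(s**2).sum(1,keepdims=True)); return s*f+[cx,cy]
def unproj(n,uv,z,st=None):
    f,cx,cy,k,Rc,o=cam(n,st); uv=np.atleast_2d(np.array(uv,float)); d=(uv-[cx,cy])/f
    s=d.copy()
    for _ in range(20): s=d/(1+k*(s**2).sum(1,keepdims=True))
    r=np.c_[s,np.ones(len(s))]@Rc.T
    return o+r*((np.reshape(z,(-1,1))-o[2])/r[:,2:])
def crop(im,x0,y0,x1,y1,s,f):
    c=cv2.resize(im[y0:y1,x0:x1],None,fx=s,fy=s,interpolation=cv2.INTER_CUBIC)
    cv2.imwrite('pics/'+f+'.png',c[:,:,::-1] if c.ndim==3 else c)
E
python3 - <<'E'
from h import *
im=cv2.imread('pics/top0.png')[:,:,::-1]
crop(im,110,165,210,305,4,'c1'); crop(im,215,170,335,310,4,'c2'); crop(im,325,130,475,275,4,'c3')
P=unproj('top',[(176,201),(165,270),(402,205),(258,213),(297,244),(287,213),(253,247),(258,183)],[0,0,90,0,0,16,16,22]); print(P.round())
E
```

```text
[[ 633.  244.    0.]
 [ 470.  275.    0.]
 [ 554. -270.   90.]
 [ 585.   49.    0.]
 [ 501.  -37.    0.]
 [ 575.  -20.   16.]
 [ 502.   66.   16.]
 [ 653.   42.   22.]]
```

View pics/c1.png

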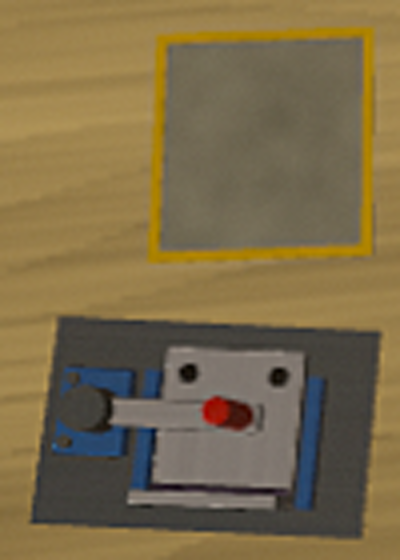

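View pics/c2.png

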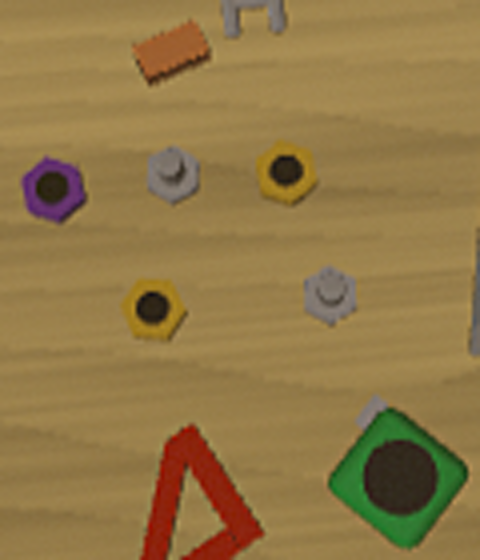

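View pics/c3.png

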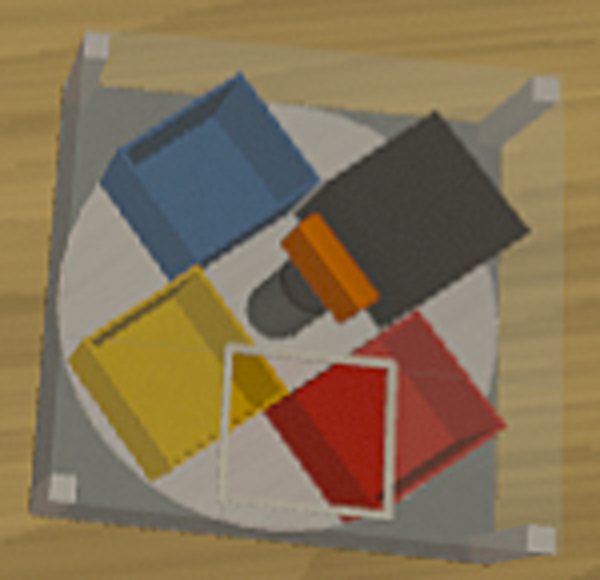

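```bash
python3 - <<'E'
from h import *
np.set_printoptions(suppress=True,precision=1)
def c(l,x,y): return np.array(l,float)/4-0.5*0+[x,y]
def show(t,l,x,y,z):
    P=unproj('top',c(l,x,y),z); print(t,P[:,:2].tolist() and P[:,:2].round(1).tolist()); return P
F=show('frame',[(158,36),(373,29),(372,254),(149,262)],110,165,0); print(F.mean(0)); 
B=show('brkt top',[(166,348),(305,352)],110,165,10); show('flange',[(129,489),(276,495)],110,165,45)
show('boss,post',[(87,405),(217,408)],110,165,[38,73])
show('rails', [(150,370),(317,377)],110,165,12)
def ang(a,b): d=b-a; return np.degrees(np.arctan2(d[1],d[0]))
print('frame ang',ang(F[3],F[0]),ang(F[2],F[1]),ang(F[1],F[0])-90, 'brkt',ang(B[1],B[0])-90)
W=show('window',[(231,348),(392,362),(388,512),(222,503)],325,130,90); print(W.mean(0),ang(W[3],W[0]),ang(W[2],W[1]),ang(W[1],W[0])-90)
C=show('posts',[(95,46),(545,90),(541,538),(62,488)],325,130,90);print(C.mean(0))
K=show('knob top',[(302,226),(317,212),(378,297),(362,310)],325,130,137);
show('bins',[(209,176),(180,372),(405,218)],325,130,[80,80,80])
show('bolt tops',[(172,165),(331,290)],215,170,44)
show('nuts',[(287,171),(152,308)],215,170,16)
show('nut pts',[(258,155),(287,140),(317,158),(314,186),(287,204),(259,187)],215,170,16)
show('nut pts2',[(131,284),(166,282),(187,310),(173,340),(141,335),(123,308)],215,170,16)
show('tube top',[(133,52),(193,20),(211,45),(151,75)],215,170,22)
show('tape',[(398,478)],215,170,34)
for n,p in (('hs',cam('scene')),):
  pass
E
python3 - <<'E'
import sys; sys.path.insert(0,'.')
from h import *
im=cv2.imread('pics/scene0.png')[:,:,::-1]
import os; os.chdir('.')
crop(im,165,80,315,215,5,'c4'); crop(im,350,255,450,365,5,'c5')
im=cv2.imread('pics/top0.png')[:,:,::-1]; crop(im,385,170,435,225,10,'c6')
E
```

```text
frame [[707.1, 306.4], [699.6, 175.1], [559.2, 182.6], [566.8, 314.5]]
[633.2 244.7   0. ]
brkt top [[513.2, 302.2], [503.2, 222.2]]
flange [[432.8, 312.3], [421.8, 232.5]]
boss,post [[481.5, 337.3], [469.5, 255.1]]
rails [[501.0, 311.0], [487.8, 215.4]]
frame ang -3.3114957624485872 -3.055583599416819 -3.2844069800393214 brkt -7.1051188742456475
window [[531.3, -224.7], [515.6, -310.0], [435.8, -294.2], [448.6, -207.5]]
[ 482.8 -259.1   90. ] -11.704194230879336 -11.231854566039738 -10.42948435026004
posts [[711.4, -173.5], [661.3, -421.0], [415.1, -371.7], [464.3, -123.9]]
[ 563.  -272.5   90. ]
knob top [[583.9, -258.0], [590.7, -267.0], [542.7, -291.0], [536.6, -281.7]]
bins [[632.0, -229.5], [522.4, -197.7], [597.4, -334.8]]
bolt tops [[579.3, 46.4], [498.9, -37.4]]
nuts [[575.5, -19.8], [501.8, 66.0]]
nut pts [[586.8, -3.6], [594.3, -21.6], [581.7, -38.3], [565.0, -34.9], [555.7, -18.0], [567.4, -2.4]]
nut pts2 [[516.9, 77.2], [516.2, 56.8], [498.7, 45.9], [482.1, 55.3], [486.7, 73.6], [503.3, 82.8]]
tube top [[655.3, 65.3], [671.9, 27.9], [655.3, 18.4], [640.1, 55.6]]
tape [[392.1, -64.4]]
```

View pics/c4.png

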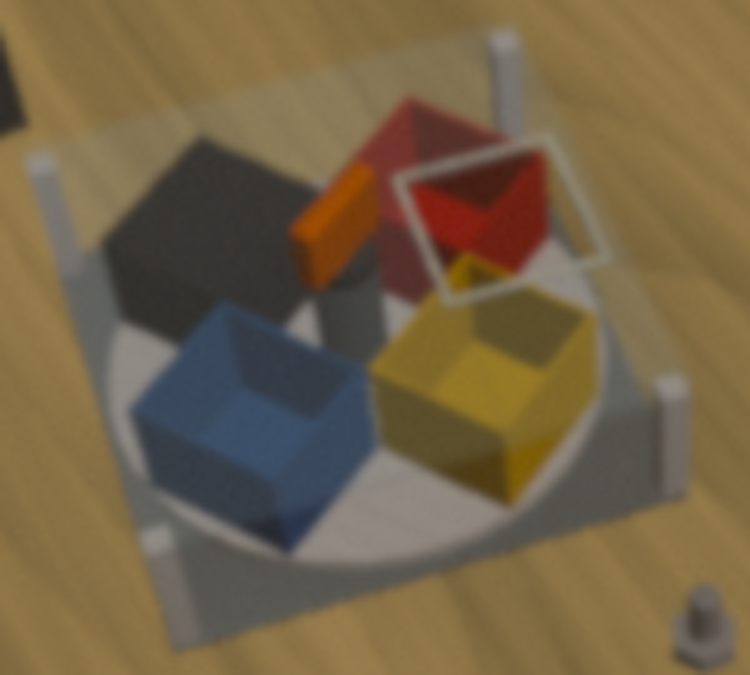

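View pics/c5.png

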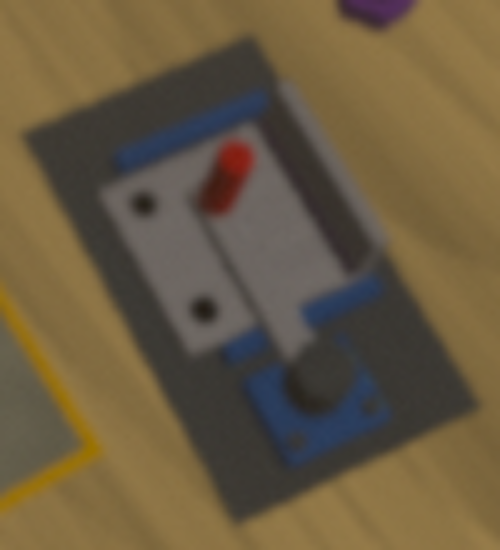

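View pics/c6.png

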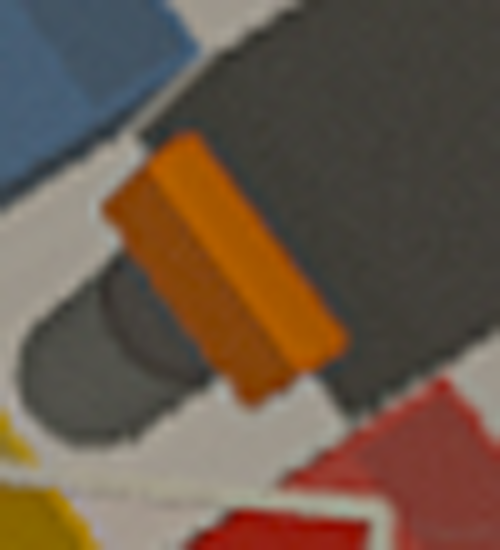

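```bash
cat >> h.py <<'E'
np.set_printoptions(suppress=True,precision=2)
def go(x,y,z,ang=None):
    """total shift in tool axes (cm) and turn (6deg units) to reach TCP x,y,z with jaw (tool y) direction ang (mod 180)"""
    st=env.state(); M=R.from_euler('xyz',st['ee_rot'],degrees=True).as_matrix()
    d=M.T@(np.array([x,y,z])-st['ee_pos'])/10
    a=np.degrees(np.arctan2(M[1,1],M[0,1])); t=0
    if ang is not None: t=-((ang-a+90)%180-90)/6
    print('t=%.2f pos'%st['time_s'],st['ee_pos'].round(1),'jaw %.1f q6 %.0f w %.1f F'%(a,st['qpos'][5],st['gripper_width']),st['force'].round(1),'| shift',d.round(2),'turn %.2f'%t)
E
python3 -c "
from h import *
go(469,256,200,38)"
```

```text
t=0.15 pos [169.1 549.2 238.3] jaw 72.9 q6 -1 w 91.2 F [0.2 0.6 0.8] | shift [  3.86 -19.19  37.29] turn 5.81
```

Call:
{"op": "jog_arm", "data": {
  "plan": [0, -1.75, 3.4, 0, 0, -1.75, 3.4, 0, 0, -1.75, 3.4, 0, 0, -1.75, 3.4, 0, 0, -1.75, 3.4, 0, 0, -1.75, 3.4, 0, 0, -1.75, 3.4, 0, 0, -1.75, 3.4, 0, 0, -1.75, 3.4, 0, 0, -1.75, 3.4, 0, 0, -1.75, 3.4, 0, 0, 0, 0, 1],
  "claw": 4.0,
  "newtons": 10
}}

```text
time_s: 1.15
ee_pos: [474.2, 251.0, 238.6]
ee_rot: [-21.8, 89.8, -45.3]
force: [-0.4, 0.4, -0.4]
gripper_width: 40.4
```

Call:
{"op": "jog_arm", "data": {
  "plan": [0, 0, 0, 1, 0, 0, 0, 1, 0, 0, 0, 1, 0, 0, 0, 1, 0, 0, 0, 0.8, 0, 0, 0, 0, 0, 0, 0, 0]
}}

```text
time_s: 1.73
ee_pos: [469.9, 255.4, 238.7]
ee_rot: [-100.9, 90.0, -152.6]
force: [-0.2, 0.6, -1.3]
gripper_width: 40.0
```

```bash
python3 -c "
from h import *
st=env.state(); grab('wrist','w1'); go(469,256,150,38); print(proj('wrist',[[469,256,73],[479,340,38]],st))"
```

```text
t=1.78 pos [469.9 255.4 238.8] jaw 38.2 q6 -11 w 39.7 F [0.1 0.2 0.4] | shift [ 8.88 -0.03 -0.1 ] turn 0.03
[[277.86 201.47]
 [335.77 137.63]]
```

View pics/w1.png

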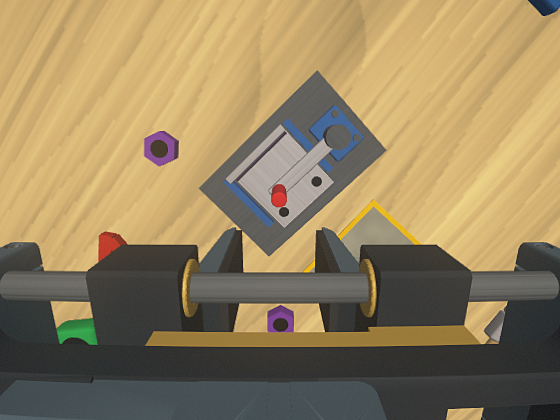

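```bash
python3 -c "
from h import *
im=cv2.imread('pics/w1.png')[:,:,::-1]; crop(im,190,60,400,270,3.5,'w1c')
class S(dict):pass
st=env.state()
print(unproj('wrist',[(278,200),(338,135)],[73,38],st))"
```

```text
[[468.24 257.29  73.  ]
 [479.14 343.53  38.  ]]
```

View pics/w1c.png

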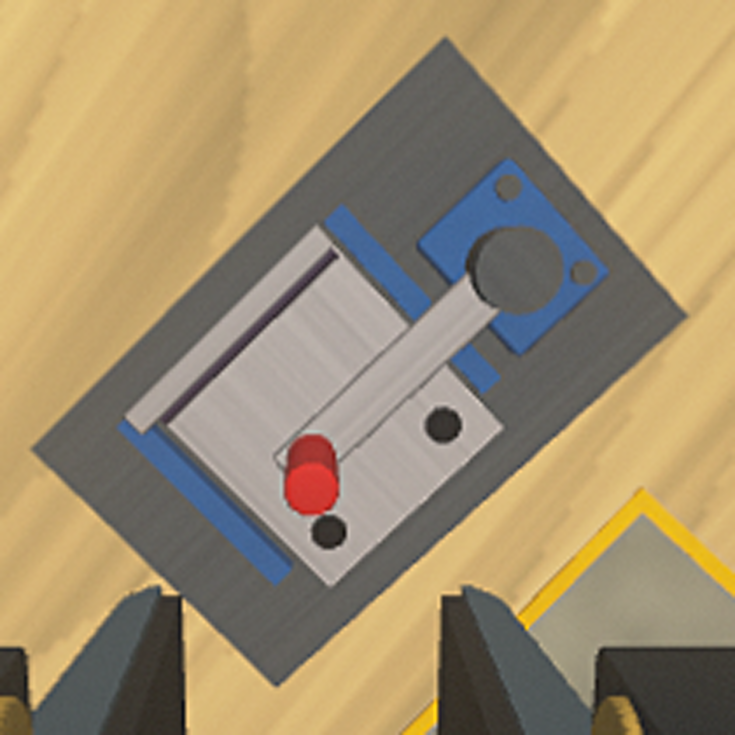

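```bash
python3 -c "
from h import *
st=env.state()
u=np.array([(503,427),(331,585),(317,225),(125,415),(338,248),(146,434)])/3.5+[190,60]
P=unproj('wrist',u,[10,10,45,45,45,45],st);print(P)
for a,b in((1,0),(3,2),(5,4)):
  d=P[a]-P[b];print(np.degrees(np.arctan2(-d[1],-d[0]))-90)
go(468,257,64,38)"
```

```text
[[514.03 302.68  10.  ]
 [503.3  224.97  10.  ]
 [425.94 315.15  45.  ]
 [414.92 236.62  45.  ]
 [434.69 313.83  45.  ]
 [423.25 235.87  45.  ]]
-7.861370581586627
-7.987858179395886
-8.343954006638782
t=1.78 pos [469.9 255.4 238.8] jaw 38.2 q6 -11 w 39.7 F [0.1 0.2 0.4] | shift [17.48 -0.05 -0.24] turn 0.03
```

Call:
{"op": "jog_arm", "data": {
  "plan": [3.5, 0, -0.05, 0, 3.5, 0, -0.05, 0, 3.5, 0, -0.05, 0, 3, 0, -0.05, 0, 2.5, 0, -0.04, 0, 1.5, 0, 0, 0, 0, 0, 0, 0, 0, 0, 0, 0]
}}

```text
time_s: 2.45
ee_pos: [468.3, 257.3, 63.5]
ee_rot: [-103.4, 89.9, -155.3]
force: [0.4, 0.4, 0.4]
gripper_width: 39.7
```

Call:
{"op": "jog_arm", "data": {
  "plan": [0, 0, 0, 0, 0, 0, 0, 0, 0, 0, 0, 0, 0, 0, 0, 0, 0, 0, 0, 0],
  "claw": 1.2
}}

```text
time_s: 2.87
ee_pos: [468.7, 257.2, 64.9]
ee_rot: [49.6, 90.0, -2.3]
force: [-1.6, -2.0, 5.0]
gripper_width: 15.4
```

```bash
python3 -c "
from h import *
go(468,257,64,38)
# arc points in tool frame
st=env.state();M=R.from_euler('xyz',st['ee_rot'],degrees=True).as_matrix();p=st['ee_pos']
h=np.array([479,342]);r=np.linalg.norm(p[:2]-h);a0=np.arctan2(p[1]-h[1],p[0]-h[0]);print(r,np.degrees(a0))
prev=p
for k in range(1,13):
  a=a0+np.radians(92/12*k);q=np.array([*(h+r*np.array([np.cos(a),np.sin(a)])),p[2]]);print((M.T@(q-prev)/10).round(2));prev=q
"
```

```text
t=2.87 pos [468.7 257.2  64.9] jaw 38.1 q6 -11 w 15.4 F [-1.6 -2.   5. ] | shift [ 0.09 -0.06 -0.03] turn 0.02
85.46514969686747 -96.94062859934375
[0.   0.86 0.75]
[0.   0.95 0.63]
[0.   1.03 0.5 ]
[0.   1.09 0.36]
[0.   1.12 0.21]
[0.   1.14 0.06]
[ 0.    1.14 -0.1 ]
[ 0.    1.12 -0.25]
[ 0.    1.07 -0.39]
[ 0.    1.01 -0.53]
[ 0.    0.93 -0.66]
[ 0.    0.83 -0.78]
```

Call:
{"op": "jog_arm", "data": {
  "plan": [0, 0.86, 0.75, 0, 0, 0.95, 0.63, 0, 0, 1.03, 0.5, 0, 0, 1.09, 0.36, 0, 0, 1.12, 0.21, 0, 0, 1.14, 0.06, 0, 0, 1.14, -0.1, 0, 0, 1.12, -0.25, 0, 0, 1.07, -0.39, 0, 0, 1.01, -0.53, 0, 0, 0.93, -0.66, 0, 0, 0.83, -0.78, 0]
}}

```text
time_s: 3.87
ee_pos: [564.3, 335.2, 64.1]
ee_rot: [-55.9, 90.0, -107.9]
force: [-0.0, -4.6, 2.9]
gripper_width: 15.7
```

Call:
{"op": "jog_arm", "data": {
  "plan": [0, 0, 0, 0, 0, 0, 0, 0, 0, 0, 0, 0, 0, 0, 0, 0, -1, 0, 0, 0, -2.5, 0, 0, 0, -3, 0, 0, 0, -3, 0, 0, 0, -3, 0, 0, 0, -2, 0, 0, 0, 0, 0, 0, 0],
  "claw": 4
}}

```text
time_s: 4.78
ee_pos: [566.2, 335.7, 215.6]
ee_rot: [82.8, 89.3, 30.9]
force: [0.2, 0.9, 1.9]
gripper_width: 40.4
```

```bash
python3 -c "
from h import *
grab('wrist','w2'); grab('scene','s2');go(424.7+3,275.4,150,-7.9)"
```

```text
t=4.88 pos [564.2 334.6 210.2] jaw 38.1 q6 -8 w 40.3 F [-0.6 -0.  -0.2] | shift [  5.99 -14.41  -3.75] turn 7.66
```

View pics/w2.png

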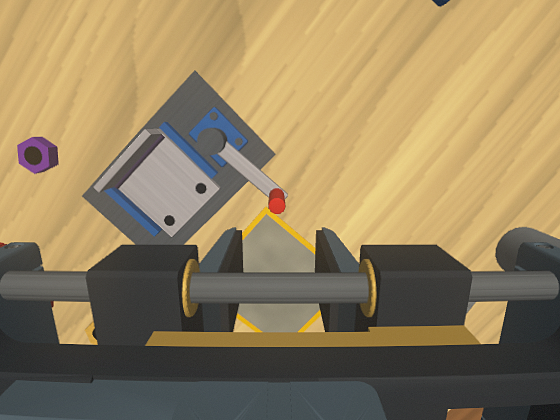

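View pics/s2.png

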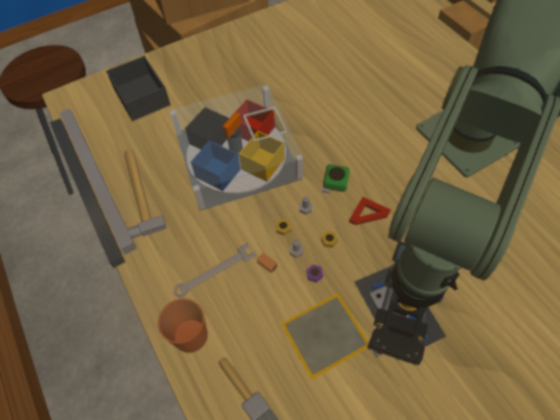

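Call:
{"op": "jog_arm", "data": {
  "plan": [0.5, -3.6, -0.94, 0, 0.5, -3.6, -0.94, 0, 0.5, -3.6, -0.94, 0, 0.5, -3.6, -0.94, 1, 0, 0, 0, 1.1, 0, 0, 0, 1.1, 0, 0, 0, 1.1, 0, 0, 0, 1.1, 0, 0, 0, 1.1, 0, 0, 0, 1.1, 0, 0, 0, 0.16, 0, 0, 0, 0],
  "claw": 4,
  "newtons": 5
}}

```text
time_s: 5.88
ee_pos: [426.7, 275.0, 187.7]
ee_rot: [-52.1, 89.8, -150.4]
force: [-0.2, 0.7, 1.0]
gripper_width: 40.2
```

```bash
python3 -c "
from h import *
st=env.state();im=grab('wrist','w3'); crop(im,150,40,450,265,2.6,'w3c');go(424.7,275.4,43,-7.9)"
```

```text
t=5.93 pos [426.9 275.1 188. ] jaw -8.3 q6 40 w 40.0 F [-0.2  0.1  0.4] | shift [14.5  -0.2  -0.01] turn -0.07
```

View pics/w3c.png

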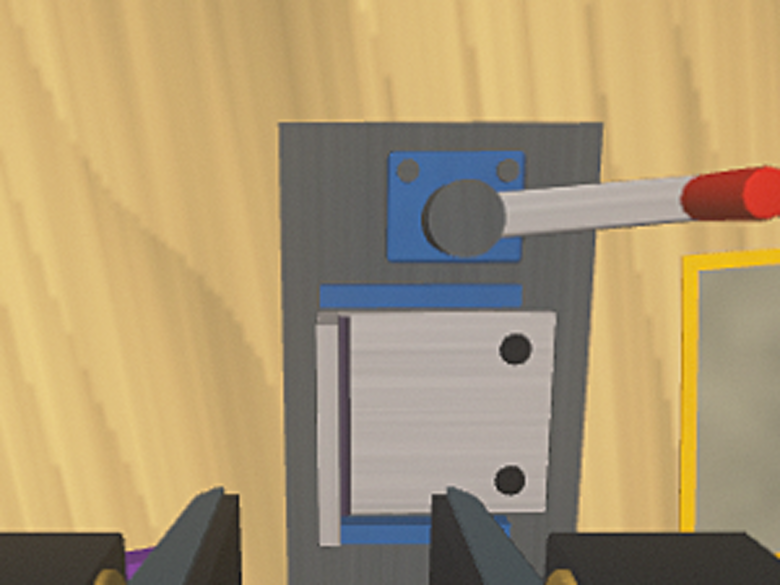

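```bash
python3 -c "
from h import *
st=env.state()
u=np.array([(317,325),(338,325),(319,545),(341,545),(555,312),(545,513)])/2.6+[150,40]
P=unproj('wrist',u,[45]*4+[10]*2,st);print(P, P[:4].mean(0),P[4:].mean(0))
d=P[0]-P[2];print(np.degrees(np.arctan2(d[1],d[0]))-90)
d=P[4]-P[5];print(np.degrees(np.arctan2(d[1],d[0]))-90)
m=P[:4].mean(0);go(m[0],m[1],43,-8)
"
```

```text
[[426.   314.52  45.  ]
 [433.01 313.49  45.  ]
 [414.78 236.15  45.  ]
 [422.64 235.    45.  ]
 [514.39 302.6   10.  ]
 [503.83 223.13  10.  ]] [424.11 274.79  45.  ] [509.11 262.86  10.  ]
-8.1421518444415
-7.567974368095975
t=5.93 pos [426.9 275.1 188. ] jaw -8.3 q6 40 w 40.0 F [-0.2  0.1  0.4] | shift [14.5  -0.25  0.06] turn -0.06
```

Call:
{"op": "jog_arm", "data": {
  "plan": [3, -0.05, 0.01, 0, 3, -0.05, 0.01, 0, 3, -0.05, 0.01, 0, 2.5, -0.05, 0.01, 0, 1.5, -0.05, 0.01, 0, 1.1, 0, 0, 0, 0.4, 0, 0, 0, 0, 0, 0, 0, 0, 0, 0, 0]
}}

```text
time_s: 6.68
ee_pos: [425.2, 275.5, 44.2]
ee_rot: [139.9, 90.0, 41.5]
force: [0.7, 0.0, -0.1]
gripper_width: 40.2
```

Call:
{"op": "jog_arm", "data": {
  "plan": [0, 0, 0, 0, 0, 0, 0, 0, 0, 0, 0, 0, 0, 0, 0, 0, 0, 0, 0, 0, 0, 0, 0, 0],
  "claw": 0.5
}}

```text
time_s: 7.18
ee_pos: [424.8, 275.6, 44.3]
ee_rot: [-156.1, 90.0, 105.4]
force: [-0.3, 0.4, 1.7]
gripper_width: 8.2
```

```bash
python3 -c "
from h import *
a=np.radians(-3.2); c=np.array([633.2,244.7])-41*np.array([np.cos(a),np.sin(a)]);print(c)
go(c[0],c[1],43,-3.2)
"
```

```text
[592.26 246.99]
t=7.18 pos [424.8 275.6  44.3] jaw -8.5 q6 40 w 8.2 F [-0.3  0.4  1.7] | shift [ 0.12 16.99  0.36] turn -0.88
```

Call:
{"op": "jog_arm", "data": {
  "plan": [0, 0.5, 0, 0, 0, 0.9, 0, 0, 0, 0.9, 0, 0, 0, 0.9, 0, 0, 0, 0.9, 0, 0, 0, 0.9, 0, 0, 0, 0.9, 0.03, 0, 0, 0.9, 0.03, 0, 0, 0.9, 0.03, 0, 0, 0.9, 0.03, 0, 0, 0.5, 0.02, 0, 0, 0, 0, 0]
}}

```text
time_s: 8.18
ee_pos: [515.0, 260.3, 44.1]
ee_rot: [-67.2, 90.0, -165.7]
force: [-1.4, 0.0, 3.8]
gripper_width: 8.0
```

```bash
python3 -c "
from h import *
st=env.state();grab('wrist','w4'); grab('top','t4');go(592.3,247,43,-3.2)"
```

```text
t=8.28 pos [515.  260.3  44.1] jaw -8.5 q6 34 w 7.9 F [-1.6 -1.1  2.8] | shift [0.12 7.84 0.18] turn -0.88
```

View pics/w4.png

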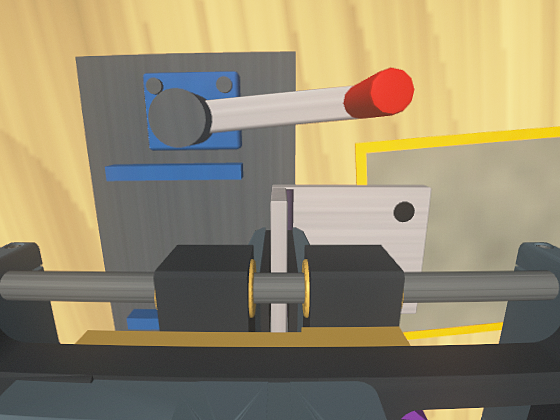

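Call:
{"op": "jog_arm", "data": {
  "plan": [0, 0.5, 0.02, 0, 0, 0.9, 0.02, 0, 0, 0.9, 0.02, 0, 0, 0.9, 0.02, 0, 0, 0.9, 0.02, 0, 0, 0.9, 0.02, 0, 0, 0.9, 0.02, 0, 0, 0.9, 0.02, -0.2, 0, 0.7, 0, -0.2, 0, 0.35, 0, -0.24, 0, 0, 0, -0.24, 0, 0, 0, 0]
}}

```text
time_s: 9.28
ee_pos: [591.9, 247.4, 43.9]
ee_rot: [-52.2, 89.9, -145.4]
force: [-2.1, -1.6, 3.1]
gripper_width: 8.8
```

```bash
python3 -c "
from h import *
st=env.state();im=grab('top','t5');crop(im,100,140,260,320,4,'t5c');go(592.3,247,43,-3.2)"
```

```text
t=9.33 pos [591.9 247.4  43.9] jaw -3.2 q6 25 w 8.5 F [-2.3 -1.6  3.3] | shift [0.09 0.05 0.03] turn -0.01
```

View pics/t5c.png

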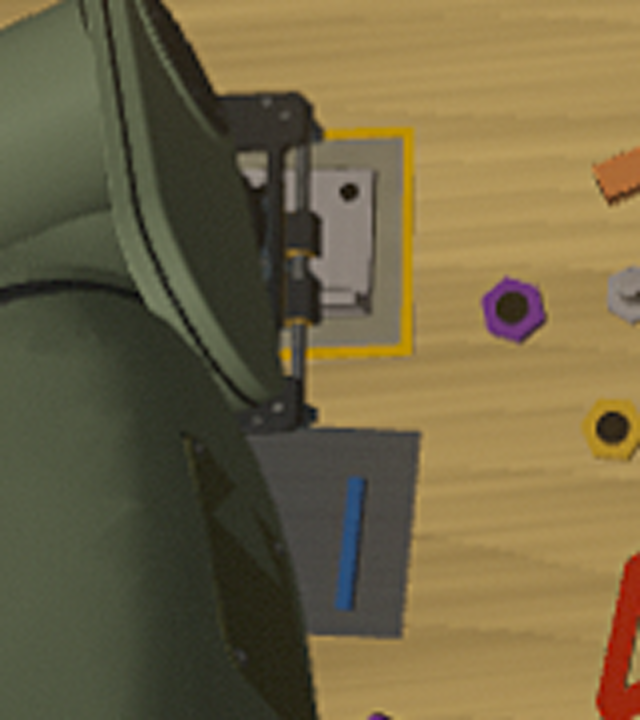

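Call:
{"op": "jog_arm", "data": {
  "plan": [0, 0, 0, 0, 0, 0, 0, 0, 0, 0, 0, 0, 0, 0, 0, 0, -1, 0, 0, 0, -2.5, 0, 0, 0, -3, 0, 0, 0, -3.5, 0, 0, 0, -3, 0, 0, 0, -1, 0, 0, 0, 0, 0, 0, 0],
  "claw": 4
}}

```text
time_s: 10.25
ee_pos: [593.9, 248.5, 188.1]
ee_rot: [115.6, 89.5, 22.4]
force: [0.5, -0.8, -0.1]
gripper_width: 40.0
```

```bash
python3 -c "
from h import *
st=env.state();grab('wrist','w6');go(564.3,335.2,150,38)"
```

```text
t=10.30 pos [592.6 247.9 185.3] jaw -3.2 q6 25 w 39.6 F [ 0.2 -0.2 -0. ] | shift [ 3.53 -3.33 -8.55] turn -6.87
```

View pics/w6.png

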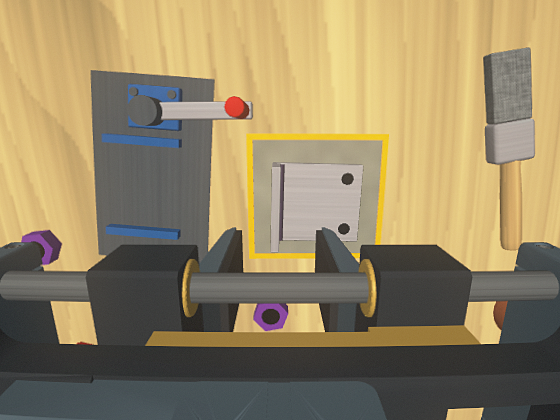

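```bash
python3 -c "
from h import *
st=env.state()
P=unproj('wrist',[(362,164),(359,241),(247,135),(386,135),(391,258),(248,260),(234,105)],[10,10,0,0,0,0,73],st);print(P)
f=P[2:6].mean(0);print(f,P[:2].mean(0)-[45,-2.5,0])"
```

```text
[[676.23 280.    10.  ]
 [673.62 200.34  10.  ]
 [565.14 313.65   0.  ]
 [702.6  306.28   0.  ]
 [711.29 174.87   0.  ]
 [555.65 181.7    0.  ]
 [563.9  337.66  73.  ]]
[633.67 244.12   0.  ] [629.93 242.67  10.  ]
```

Call:
{"op": "jog_arm", "data": {
  "plan": [0, -1.1, -2.85, 0, 0, -1.1, -2.85, 0, 0, -1.15, -2.85, 0, 0, 0, 0, -1.1, 0, 0, 0, -1.1, 0, 0, 0, -1.1, 0, 0, 0, -1.1, 0, 0, 0, -1.1, 0, 0, 0, -1.1, 0, 0, 0, -0.27, 0, 0, 0, 0]
}}

```text
time_s: 11.22
ee_pos: [562.4, 334.3, 181.1]
ee_rot: [-98.3, 89.7, -150.3]
force: [-0.8, -0.5, 0.4]
gripper_width: 40.5
```

```bash
python3 -c "
from h import *
go(564.3,336,64,38)"
```

```text
t=11.22 pos [562.4 334.3 181.1] jaw 38.0 q6 -8 w 40.5 F [-0.8 -0.5  0.4] | shift [11.71  0.31 -0.01] turn 0.01
```

Call:
{"op": "jog_arm", "data": {
  "plan": [3, 0.1, 0, 0, 3, 0.1, 0, 0, 3, 0.1, 0, 0, 1.8, 0, 0, 0, 0.9, 0, 0, 0, 0, 0, 0, 0, 0, 0, 0, 0]
}}

```text
time_s: 11.8
ee_pos: [565.8, 336.8, 66.6]
ee_rot: [-103.2, 89.9, -155.2]
force: [0.7, 0.2, -0.6]
gripper_width: 39.8
```

Call:
{"op": "jog_arm", "data": {
  "plan": [0, 0, 0, 0, 0, 0, 0, 0, 0, 0, 0, 0, 0, 0, 0, 0, 0, 0, 0, 0],
  "claw": 1.2,
  "newtons": 10
}}

```text
time_s: 12.22
ee_pos: [565.7, 336.9, 68.0]
ee_rot: [134.9, 90.0, 82.9]
force: [-2.5, -1.4, 4.7]
gripper_width: 15.7
```

```bash
python3 -c "
from h import *
go(564.3,336,64,38)
st=env.state();M=R.from_euler('xyz',st['ee_rot'],degrees=True).as_matrix();p=st['ee_pos']
h=np.array([479,342]);r=np.linalg.norm(p[:2]-h);a0=np.arctan2(p[1]-h[1],p[0]-h[0]);print(r,np.degrees(a0))
prev=p
for k in range(1,13):
  a=a0+(np.radians(-99)-a0)/12*k;q=np.array([*(h+r*np.array([np.cos(a),np.sin(a)])),p[2]]);print((M.T@(q-prev)/10).round(2));prev=q
"
```

```text
t=12.22 pos [565.7 336.9  68. ] jaw 38.0 q6 -8 w 15.7 F [-2.5 -1.4  4.7] | shift [ 0.4  -0.16 -0.02] turn 0.00
86.83752299575109 -3.387718856245775
[-0.   -0.86  0.85]
[-0.   -0.97  0.72]
[-0.   -1.06  0.58]
[-0.   -1.13  0.43]
[-0.   -1.18  0.27]
[-0.  -1.2  0.1]
[-0.   -1.2  -0.07]
[-0.   -1.18 -0.23]
[-0.   -1.14 -0.4 ]
[-0.   -1.07 -0.55]
[-0.   -0.99 -0.69]
[-0.   -0.88 -0.82]
```

Call:
{"op": "jog_arm", "data": {
  "plan": [0, -0.86, 0.85, 0, 0, -0.97, 0.72, 0, 0, -1.06, 0.58, 0, 0, -1.13, 0.43, 0, 0, -1.18, 0.27, 0, 0, -1.2, 0.1, 0, 0, -1.2, -0.07, 0, 0, -1.18, -0.23, 0, 0, -1.14, -0.4, 0, 0, -1.07, -0.55, 0, 0, -0.99, -0.69, 0, 0, -0.88, -0.82, 0]
}}

```text
time_s: 13.22
ee_pos: [468.7, 255.3, 67.7]
ee_rot: [64.1, 89.5, 12.1]
force: [21.9, 1.6, -6.8]
gripper_width: 16.8
```

Call:
{"op": "jog_arm", "data": {
  "plan": [0, 0, 0, 0, 0, 0, 0, 0]
}}

```text
time_s: 13.38
ee_pos: [468.8, 256.3, 68.0]
ee_rot: [69.2, 89.5, 17.3]
force: [7.9, 1.7, -1.0]
gripper_width: 15.8
```

```bash
python3 -c "
from h import *
go(467,257.5,64,38)"
```

```text
t=13.38 pos [468.8 256.3  68. ] jaw 38.1 q6 -10 w 15.8 F [ 7.9  1.7 -1. ] | shift [ 0.4  -0.07 -0.2 ] turn 0.01
```

Call:
{"op": "jog_arm", "data": {
  "plan": [0, 0, 0, 0, 0, 0, 0, 0, 0, 0, 0, 0, -1, 0, 0, 0, -2.5, 0, 0, 0, -3, 0, 0, 0, -3.5, 0, 0, 0, -3, 0, 0, 0, -2.5, 0, 0, 0, -1.5, 0, 0, 0, 0, 0, 0, 0],
  "claw": 4
}}

```text
time_s: 14.3
ee_pos: [466.9, 256.7, 241.2]
ee_rot: [80.0, 89.6, 28.0]
force: [0.6, -0.2, 0.3]
gripper_width: 39.9
```

```bash
python3 -c "
from h import *
grab('wrist','w7'); im=grab('top','t7'); crop(im,215,150,475,290,3,'t7c');go(563,-273,220,118)"
```

```text
t=14.40 pos [465.2 255.8 237. ] jaw 38.0 q6 -10 w 40.3 F [ 1.3  0.1 -0.5] | shift [  1.7  -24.87  47.68] turn -13.33
```

View pics/w7.png

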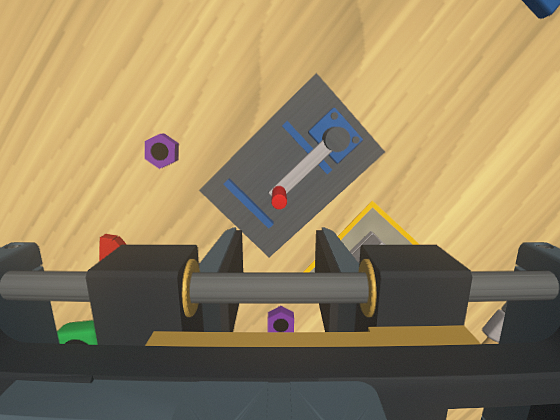

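View pics/t7c.png

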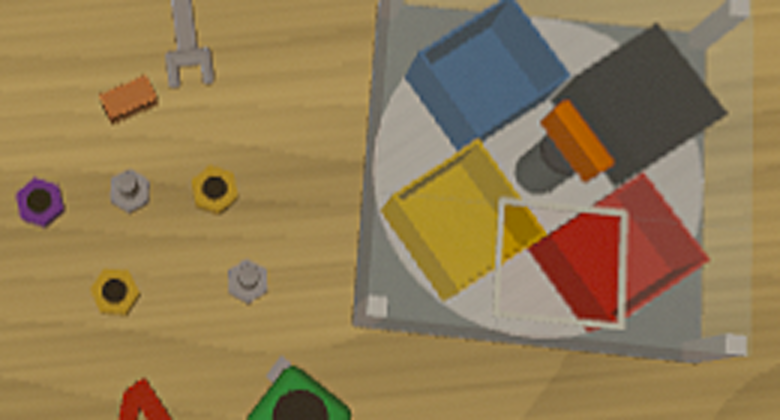

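Call:
{"op": "jog_arm", "data": {
  "plan": [0.1, -1.78, 3.4, 0, 0.1, -1.78, 3.4, 0, 0.1, -1.78, 3.4, 0, 0.1, -1.78, 3.4, 0, 0.1, -1.78, 3.4, 0, 0.1, -1.78, 3.4, 0, 0.1, -1.78, 3.4, 0, 0.1, -1.78, 3.4, 0, 0.1, -1.78, 3.4, 0, 0.1, -1.78, 3.4, 0, 0.1, -1.78, 3.4, 0, 0.1, -1.78, 3.4, 0]
}}

```text
time_s: 15.4
ee_pos: [547.6, -198.4, 222.6]
ee_rot: [-151.8, 89.7, 156.2]
force: [0.9, 0.3, -0.0]
gripper_width: 40.0
```

Call:
{"op": "jog_arm", "data": {
  "plan": [0.2, -1.75, 3.4, 0, 0.2, -1.75, 3.4, 0, 0, 0, 0, 1.1, 0, 0, 0, 1.1, 0, 0, 0, 1.1, 0, 0, 0, 1.1, 0, 0, 0, 1.1, 0, 0, 0, 1.1, 0, 0, 0, 1.1, 0, 0, 0, 1.1, 0, 0, 0, 1.1, 0, 0, 0, 1.1]
}}

```text
time_s: 16.4
ee_pos: [561.9, -271.4, 218.3]
ee_rot: [-89.1, 89.7, 152.6]
force: [-0.1, -0.2, -0.6]
gripper_width: 40.0
```

```bash
python3 -c "
from h import *
go(563,-273,220,-62)"
```

```text
t=16.40 pos [ 561.9 -271.4  218.3] jaw -28.3 q6 1 w 40.0 F [-0.1 -0.2 -0.6] | shift [-0.17  0.17  0.09] turn 5.62
```

Call:
{"op": "jog_arm", "data": {
  "plan": [0, 0, 0, 1.1, 0, 0, 0, 1.1, 0, 0, 0, 1.1, 0, 0, 0, 1.1, 0, 0, 0, 1.1, 0, 0, 0, 0.1, 0, 0, 0, 0, 0, 0, 0, 0]
}}

```text
time_s: 17.07
ee_pos: [562.5, -271.8, 219.7]
ee_rot: [-57.0, 89.9, 151.6]
force: [-0.0, -0.8, 0.5]
gripper_width: 40.0
```

```bash
python3 -c "
from h import *
st=env.state();im=grab('wrist','w8');go(563,-273,122,-62);print(proj('wrist',[[563.5,-273.5,137]],st))
print(unproj('top',[(273,178.7),(284.5,177.5),(273,172)],3))"
```

```text
t=17.12 pos [ 562.7 -271.8  220. ] jaw -61.5 q6 35 w 39.7 F [-0.8  0.1  0.2] | shift [9.8  0.13 0.02] turn 0.09
[[283.41 226.73]]
[[666.3    5.36   3.  ]
 [666.73 -23.01   3.  ]
 [683.41   3.87   3.  ]]
```

View pics/w8.png

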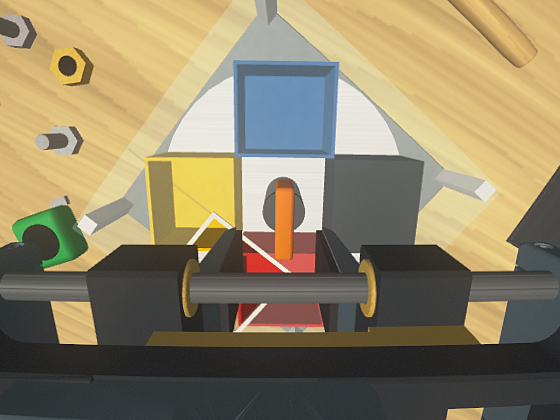

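Call:
{"op": "jog_arm", "data": {
  "plan": [3, 0.05, 0, 0, 3, 0.05, 0, 0.1, 2, 0.03, 0, 0, 1.2, 0, 0, 0, 0.6, 0, 0, 0, 0, 0, 0, 0, 0, 0, 0, 0]
}}

```text
time_s: 17.7
ee_pos: [564.0, -273.3, 123.3]
ee_rot: [134.8, 90.0, -17.3]
force: [1.3, -0.5, 0.8]
gripper_width: 39.8
```

Call:
{"op": "jog_arm", "data": {
  "plan": [0, 0, 0, 0, 0, 0, 0, 0, 0, 0, 0, 0, 0, 0, 0, 0, 0, 0, 0, 0],
  "claw": 1.0,
  "newtons": 20
}}

```text
time_s: 18.12
ee_pos: [564.8, -274.8, 123.7]
ee_rot: [105.4, 89.7, -46.8]
force: [2.7, -4.1, -0.4]
gripper_width: 14.1
```

```bash
python3 -c "
from h import *
go(563,-273,122,-101)"
```

```text
t=18.12 pos [ 564.8 -274.8  123.7] jaw -62.2 q6 35 w 14.1 F [ 2.7 -4.1 -0.4] | shift [ 0.17 -0.24  0.08] turn 6.47
```

Call:
{"op": "jog_arm", "data": {
  "plan": [0, 0, 0, 0.5, 0, 0, 0, 1, 0, 0, 0, 1, 0, 0, 0, 1, 0, 0, 0, 1, 0, 0, 0, 1, 0, 0, 0, 0.6, 0, 0, 0, 0.37, 0, 0, 0, 0, 0, 0, 0, 0]
}}

```text
time_s: 18.95
ee_pos: [564.8, -274.6, 123.7]
ee_rot: [149.7, 89.8, -41.3]
force: [1.9, -5.0, -0.9]
gripper_width: 14.0
```

```bash
python3 -c "
from h import *
im=grab('top','t9');crop(im,325,130,475,275,4,'t9c');go(564,-274.5,200,-101)"
```

```text
t=19.00 pos [ 564.8 -274.6  123.7] jaw -101.0 q6 74 w 13.9 F [ 2.2 -4.3  0.4] | shift [-7.63  0.02  0.05] turn 0.00
```

View pics/t9c.png

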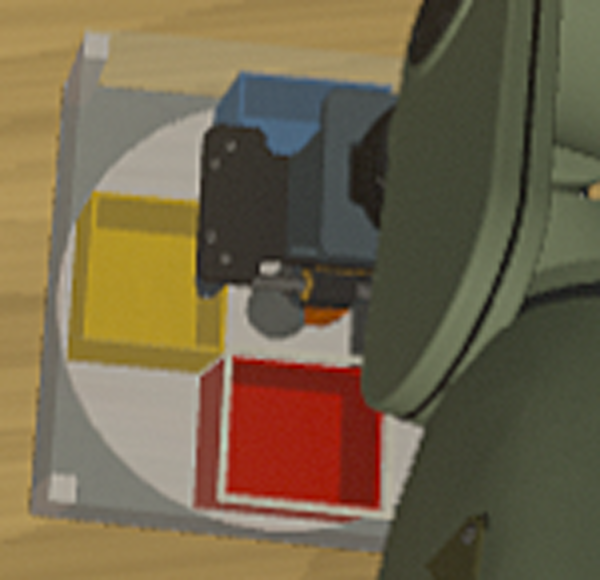

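Call:
{"op": "jog_arm", "data": {
  "plan": [0, 0, 0, 0, 0, 0, 0, 0, 0, 0, 0, 0, -1, 0, 0, 0, -2.5, 0, 0, 0, -3, 0, 0, -1.1, -1.5, 0, 0, -1.1, 0, 0, 0, -1.1, 0, 0, 0, -1.1, 0, 0, 0, -1.1, 0, 0, 0, -1.1, 0, 0, 0, -1.1],
  "claw": 4.5
}}

```text
time_s: 20.0
ee_pos: [563.7, -272.9, 203.8]
ee_rot: [148.2, 90.0, 3.7]
force: [-0.4, -0.5, -0.5]
gripper_width: 44.9
```

```bash
python3 -c "
from h import *
go(656,42,200,24)"
```

```text
t=20.00 pos [ 563.7 -272.9  203.8] jaw -54.5 q6 28 w 44.9 F [-0.4 -0.5 -0.5] | shift [  0.39 -20.26 -25.82] turn -13.08
```

Call:
{"op": "jog_arm", "data": {
  "plan": [0, -2.53, -3.22, 0, 0, -2.53, -3.22, 0, 0, -2.53, -3.22, 0, 0, -2.53, -3.22, 0, 0, -2.53, -3.22, 0, 0, -2.53, -3.22, 0, 0, -2.53, -3.22, 0, 0, -2.53, -3.22, 0, 0, 0, 0, -1.15, 0, 0, 0, -1.15, 0, 0, 0, -1.15, 0, 0, 0, -1.15]
}}

```text
time_s: 21.0
ee_pos: [657.4, 41.5, 203.6]
ee_rot: [163.1, 90.0, 46.3]
force: [0.6, 0.4, 0.1]
gripper_width: 45.2
```

Call:
{"op": "jog_arm", "data": {
  "plan": [0, 0, 0, -1.15, 0, 0, 0, -1.15, 0, 0, 0, -1.15, 0, 0, 0, -1.15, 0, 0, 0, -1.15, 0, 0, 0, -1.15, 0, 0, 0, -1.15, 0, 0, 0, -0.43, 0, 0, 0, 0, 0, 0, 0, 0]
}}

```text
time_s: 21.83
ee_pos: [657.5, 40.9, 203.6]
ee_rot: [89.4, 90.0, 23.0]
force: [0.3, 0.3, -0.1]
gripper_width: 45.3
```

```bash
python3 -c "
from h import *
go(656,42,150,24);st=env.state();grab('wrist','w10');print(proj('wrist',[[656,42,22]],st))"
```

```text
t=21.83 pos [657.5  40.9 203.6] jaw 23.6 q6 -21 w 45.3 F [ 0.3  0.3 -0.1] | shift [ 5.36 -0.1  -0.16] turn -0.06
[[277.48 197.54]]
```

View pics/w10.png

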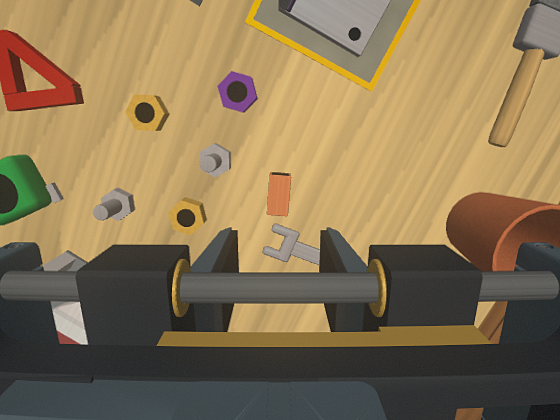

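```bash
python3 -c "
from h import *
im=cv2.imread('pics/w10.png')[:,:,::-1]; crop(im,120,60,320,240,4,'w10c')"
```

```text
(no output)
```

View pics/w10c.png

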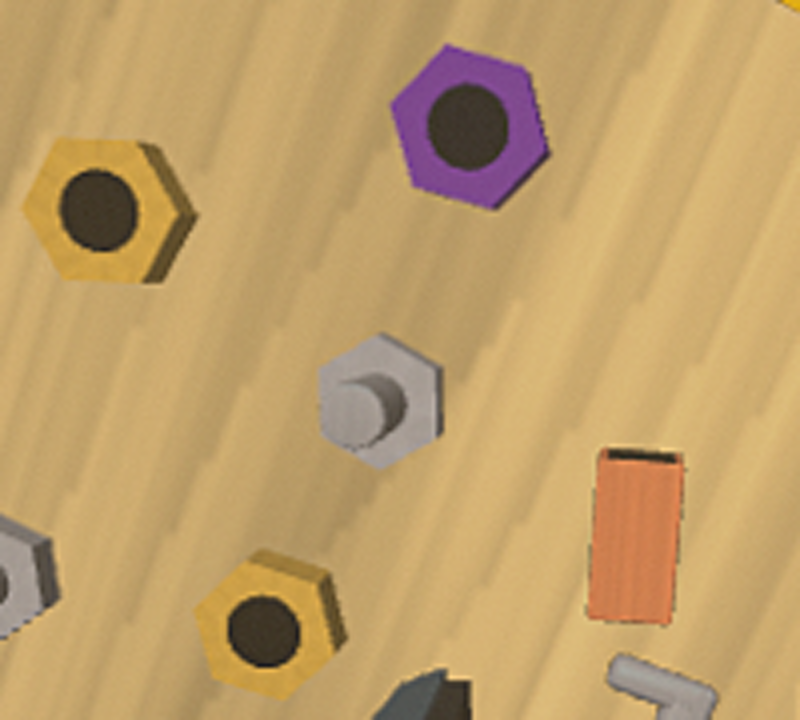

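```bash
python3 -c "
from h import *
st=env.state()
def w(l,z): return unproj('wrist',np.array(l,float)/4+[120,60],z,st)
T=w([(598,462),(684,464),(671,625),(588,617)],22);print(T,T.mean(0))
d=T[3]-T[0]+T[2]-T[1];print('len dir',np.degrees(np.arctan2(d[1],d[0])))
for N in ([(25,208),(62,139),(140,141),(180,214),(146,283),(68,279)],[(195,608),(250,560),(322,577),(340,645),(280,697),(217,683)]):
  P=w(N,16);c=P.mean(0);v=P-c;a=np.degrees(np.arctan2(v[:,1],v[:,0]));print(c,np.linalg.norm(v,axis=1),(a%60))
print(w([(355,413)],44), w([(381,400)],12))
go(*T.mean(0)[:2],27,24)"
```

```text
[[639.63  59.49  22.  ]
 [659.58  67.66  22.  ]
 [673.6   28.13  22.  ]
 [653.1   21.5   22.  ]] [656.48  44.2   22.  ]
len dir -70.47244463783466
[503.34  67.27  16.  ] [19.67 19.28 19.49 19.12 19.73 19.32] [20.64 20.67 20.92 20.87 21.52 20.85]
[576.99 -17.08  16.  ] [19.67 18.93 20.9  19.64 19.08 21.  ] [ 6.76  3.38  5.97 10.58 59.94  9.4 ]
[[582.66  50.65  44.  ]] [[582.73  50.54  12.  ]]
t=21.88 pos [657.5  40.8 203.4] jaw 23.6 q6 -21 w 45.1 F [-0.4  0.2 -0.2] | shift [17.64  0.03 -0.35] turn -0.06
```

Call:
{"op": "jog_arm", "data": {
  "plan": [3, 0, -0.12, 0.65, 3.5, 0, -0.12, 0, 3.5, 0, -0.1, 0, 3.5, 0, 0, 0, 2, 0, 0, 0, 1.2, 0, 0, 0, 0.7, 0, 0, 0, 0, 0, 0, 0, 0, 0, 0, 0]
}}

```text
time_s: 22.63
ee_pos: [657.3, 44.0, 30.1]
ee_rot: [76.6, 89.9, 6.3]
force: [0.1, 0.3, 0.5]
gripper_width: 44.9
```

```bash
python3 -c "
from h import *
go(656.5,44,27,19.5)"
```

```text
t=22.63 pos [657.3  44.   30.1] jaw 19.8 q6 -17 w 44.9 F [0.1 0.3 0.5] | shift [ 0.31 -0.08 -0.03] turn 0.04
```

Call:
{"op": "jog_arm", "data": {
  "plan": [0.2, -0.08, 0, 0, 0, 0, 0, 0, 0, 0, 0, 0, 0, 0, 0, 0, 0, 0, 0, 0, 0, 0, 0, 0, 0, 0, 0, 0],
  "claw": 1.7,
  "newtons": 20
}}

```text
time_s: 23.22
ee_pos: [656.0, 43.7, 27.8]
ee_rot: [77.3, 89.9, 7.1]
force: [-0.4, 0.3, 5.7]
gripper_width: 21.9
```

Call:
{"op": "jog_arm", "data": {
  "plan": [-1, 0, 0, 0, -2.5, 0, 0, 0, -3.5, 0, 0, -1.1, -3.5, 0, 0, -1.1, -3.5, 0, 0, -1.1, 0, 0, 0, -1.1, 0, 0, 0, -1.1, 0, 0, 0, -1.1, 0, 0, 0, -1.1, 0, 0, 0, -1.1, 0, 0, 0, -1.1, 0, 0, 0, 0]
}}

```text
time_s: 24.22
ee_pos: [655.3, 43.6, 167.0]
ee_rot: [-173.7, 90.0, 175.6]
force: [-0.6, -0.9, -0.3]
gripper_width: 21.7
```

```bash
python3 -c "
from h import *
go(483,-259.5,170,79)"
```

```text
t=24.22 pos [655.3  43.6 167. ] jaw 79.3 q6 -76 w 21.7 F [-0.6 -0.9 -0.3] | shift [ -0.3  -32.98 -11.3 ] turn 0.05
```

Call:
{"op": "jog_arm", "data": {
  "plan": [0, -3.66, -1.25, 0, 0, -3.66, -1.25, 0, 0, -3.66, -1.25, 0, 0, -3.66, -1.25, 0, 0, -3.66, -1.25, 0, 0, -3.66, -1.25, 0, 0, -3.66, -1.25, 0, 0, -3.66, -1.25, 0, 0, -3.66, -1.25, 0, 0, 0, 0, 0, 0, 0, 0, 0]
}}

```text
time_s: 25.13
ee_pos: [482.2, -260.2, 167.1]
ee_rot: [88.9, 90.0, 77.7]
force: [-0.6, 0.5, 0.0]
gripper_width: 21.8
```

```bash
python3 -c "
from h import *
go(483,-259.5,55,79);st=env.state();grab('wrist','w11');print(proj('wrist',[[483,-259.3,90]],st))"
```

```text
t=25.13 pos [ 482.2 -260.2  167.1] jaw 78.8 q6 -108 w 21.8 F [-0.6  0.5  0. ] | shift [11.21  0.08  0.06] turn -0.03
[[278.33 230.13]]
```

View pics/w11.png

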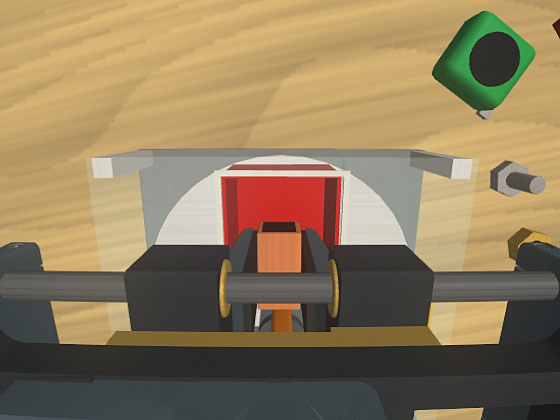

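Call:
{"op": "jog_arm", "data": {
  "plan": [3, 0.1, 0.03, 0, 3, 0.1, 0.03, 0, 2, 0, 0, 0, 1.5, 0, 0, 0, 1.2, 0, 0, 0, 0, 0, 0, 0, 0, 0, 0, 0]
}}

```text
time_s: 25.77
ee_pos: [484.7, -255.6, 59.6]
ee_rot: [148.7, 89.9, 137.9]
force: [0.8, 0.9, 0.4]
gripper_width: 21.7
```

Call:
{"op": "jog_arm", "data": {
  "plan": [0, 0, 0, 0, 0, 0, 0, 0, 0, 0, 0, 0, 0, 0, 0, 0, -2, 0, 0, 0, -3, 0, 0, 0, -3, 0, 0, 0, -3, 0, 0, 0, -1, 0, 0, 0, 0, 0, 0, 0],
  "claw": 3.8
}}

```text
time_s: 26.6
ee_pos: [485.7, -257.8, 183.1]
ee_rot: [-17.4, 89.6, -28.2]
force: [0.6, 0.4, 0.4]
gripper_width: 38.2
```

```bash
python3 -c "
from h import *
go(564.8,-274.8,122,79);st=env.state();grab('wrist','w12')"
```

```text
t=26.60 pos [ 485.7 -257.8  183.1] jaw 79.2 q6 -108 w 38.2 F [0.6 0.4 0.4] | shift [ 6.17 -0.17  8.05] turn 0.03
```

View pics/w12.png

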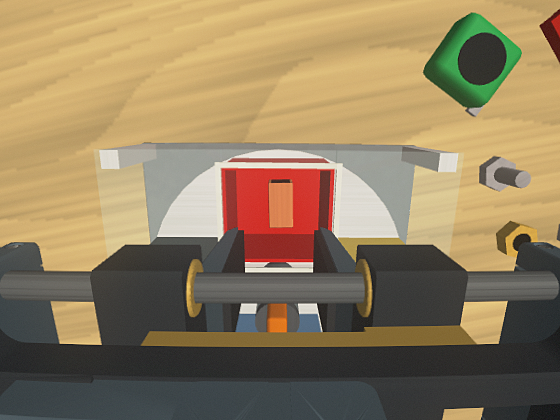

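Call:
{"op": "jog_arm", "data": {
  "plan": [0, -0.08, 4, 0, 0, -0.08, 4, 0, 0, 0, 0, 1.15, 0, 0, 0, 1.15, 0, 0, 0, 1.15, 0, 0, 0, 1.15, 0, 0, 0, 1.15, 0, 0, 0, 1.15, 0, 0, 0, 1.15, 0, 0, 0, 1.15, 0, 0, 0, 1.15, 0, 0, 0, 1.15]
}}

```text
time_s: 27.65
ee_pos: [561.3, -273.0, 176.9]
ee_rot: [-128.0, 89.7, 151.8]
force: [-0.4, 0.2, 0.0]
gripper_width: 37.9
```

Call:
{"op": "jog_arm", "data": {
  "plan": [0, 0, 0, 1.15, 0, 0, 0, 1.15, 0, 0, 0, 1.15, 0, 0, 0, 1.15, 0, 0, 0, 1.15, 0, 0, 0, 1.15, 0, 0, 0, 1.15, 0, 0, 0, 1.15, 0, 0, 0, 1.15, 0, 0, 0, 1.15, 0, 0, 0, 1.15, 0, 0, 0, 1.15]
}}

```text
time_s: 28.65
ee_pos: [561.3, -272.9, 176.9]
ee_rot: [-45.5, 89.7, 151.6]
force: [-0.1, 0.0, -0.4]
gripper_width: 38.1
```

Call:
{"op": "jog_arm", "data": {
  "plan": [0, 0, 0, 1.15, 0, 0, 0, 1.15, 0, 0, 0, 1.15, 0, 0, 0, 1.1, 0, 0, 0, 0]
}}

```text
time_s: 29.07
ee_pos: [561.3, -273.0, 177.1]
ee_rot: [-17.8, 89.7, 152.2]
force: [-0.7, -0.6, -0.7]
gripper_width: 38.3
```

```bash
python3 -c "
from h import *
go(564.8,-274.8,122,79)"
```

```text
t=29.07 pos [ 561.3 -273.   177.1] jaw -100.0 q6 73 w 38.3 F [-0.7 -0.6 -0.7] | shift [ 5.51  0.12 -0.4 ] turn 0.16
```

Call:
{"op": "jog_arm", "data": {
  "plan": [2, 0.06, -0.2, 0.16, 2, 0.06, -0.2, 0, 1, 0, 0, 0, 0.5, 0, 0, 0, 0, 0, 0, 0]
}}

```text
time_s: 29.48
ee_pos: [565.1, -274.9, 122.8]
ee_rot: [-17.4, 89.8, 151.8]
force: [-0.6, -0.2, -0.2]
gripper_width: 38.3
```

Call:
{"op": "jog_arm", "data": {
  "plan": [0, 0, 0, 0, 0, 0, 0, 0, 0, 0, 0, 0, 0, 0, 0, 0, 0, 0, 0, 0],
  "claw": 1.0
}}

```text
time_s: 29.9
ee_pos: [566.7, -275.0, 125.9]
ee_rot: [-157.4, 89.9, 11.7]
force: [-0.1, 1.5, 2.7]
gripper_width: 14.0
```

```bash
python3 -c "
from h import *
go(564.5,-274.8,122,-11)"
```

```text
t=29.90 pos [ 566.7 -275.   125.9] jaw -100.9 q6 74 w 14.0 F [-0.1  1.5  2.7] | shift [0.39 0.02 0.22] turn -14.98
```

Call:
{"op": "jog_arm", "data": {
  "plan": [0.2, 0, 0.15, -0.5, 0, 0, 0, -1, 0, 0, 0, -1.1, 0, 0, 0, -1.1, 0, 0, 0, -1.1, 0, 0, 0, -1.1, 0, 0, 0, -1.1, 0, 0, 0, -1.1, 0, 0, 0, -1.1, 0, 0, 0, -1.1, 0, 0, 0, -1.1, 0, 0, 0, -1.1]
}}

```text
time_s: 30.9
ee_pos: [565.8, -273.2, 125.8]
ee_rot: [158.2, 89.7, 42.6]
force: [-0.2, 7.0, 13.6]
gripper_width: 13.8
```

Call:
{"op": "jog_arm", "data": {
  "plan": [0, 0, 0, -1.1, 0, 0, 0, -0.8, 0, 0, 0, -0.5, 0, 0, 0, 0, 0, 0, 0, 0]
}}

```text
time_s: 31.32
ee_pos: [565.4, -273.1, 125.8]
ee_rot: [154.9, 89.8, 53.4]
force: [-0.3, 7.2, 12.6]
gripper_width: 13.9
```

```bash
python3 -c "
from h import *
im=grab('top','t13');crop(im,325,130,475,275,4,'t13c');go(564.5,-274.8,122,-11)"
```

```text
t=31.37 pos [ 565.4 -273.1  125.8] jaw -11.5 q6 -16 w 14.1 F [-0.3  7.6 13.8] | shift [ 0.38 -0.05  0.19] turn -0.08
```

View pics/t13c.png

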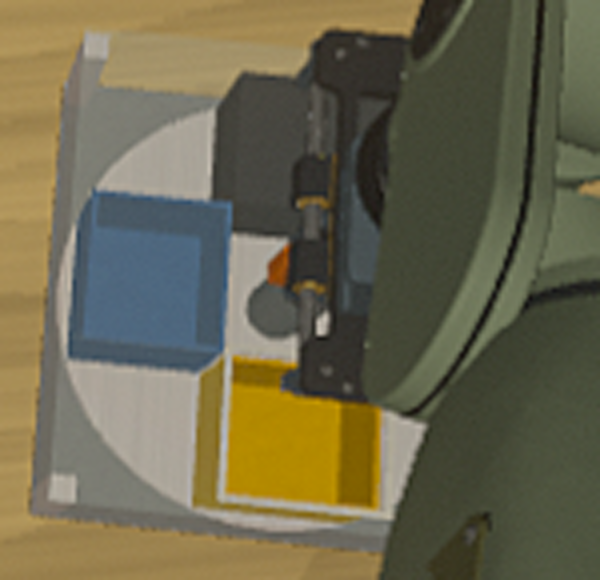

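Call:
{"op": "jog_arm", "data": {
  "plan": [0, 0, 0, 0, 0, 0, 0, 0, 0, 0, 0, 0, -1, 0, 0, 0, -2.5, 0, 0, 0, -3, 0, 0, 0, -1.5, 0, 0, 0, 0, 0, 0, 0],
  "claw": 5.5
}}

```text
time_s: 32.03
ee_pos: [566.7, -276.4, 207.7]
ee_rot: [73.8, 89.5, -27.7]
force: [1.7, -0.3, 0.1]
gripper_width: 55.1
```

```bash
python3 -c "
from h import *
go(577,-17,200,36)"
```

```text
t=32.03 pos [ 566.7 -276.4  207.7] jaw -11.5 q6 -16 w 55.1 F [ 1.7 -0.3  0.1] | shift [  0.67  -4.17 -25.63] turn -7.92
```

Call:
{"op": "jog_arm", "data": {
  "plan": [0, -0.6, -3.66, 0, 0, -0.6, -3.66, 0, 0, -0.6, -3.66, 0, 0, -0.6, -3.66, 0, 0, -0.6, -3.66, 0, 0, -0.6, -3.66, 0, 0.5, -0.57, -3.66, 0, 0, 0, 0, -1.15, 0, 0, 0, -1.15, 0, 0, 0, -1.15, 0, 0, 0, -1.15, 0, 0, 0, -1.15]
}}

```text
time_s: 33.03
ee_pos: [574.3, -15.7, 196.8]
ee_rot: [-113.2, 89.9, -179.8]
force: [0.7, -0.1, 0.7]
gripper_width: 54.7
```

Call:
{"op": "jog_arm", "data": {
  "plan": [0, 0, 0, -1.15, 0, 0, 0, -1.02, 0, 0, 0, 0, 0, 0, 0, 0]
}}

```text
time_s: 33.37
ee_pos: [574.4, -15.9, 197.1]
ee_rot: [-129.0, 89.9, 176.9]
force: [0.4, -0.5, -0.3]
gripper_width: 54.5
```

```bash
python3 -c "
from h import *
go(577,-17,27,36);st=env.state();im=grab('wrist','w14');crop(im,180,60,380,240,4,'w14c');print(proj('wrist',[[577,-17,16]],st))"
```

```text
t=33.37 pos [574.4 -15.9 197.1] jaw 35.9 q6 -39 w 54.5 F [ 0.4 -0.5 -0.3] | shift [17.01  0.17  0.26] turn -0.02
[[279.85 201.63]]
```

View pics/w14c.png

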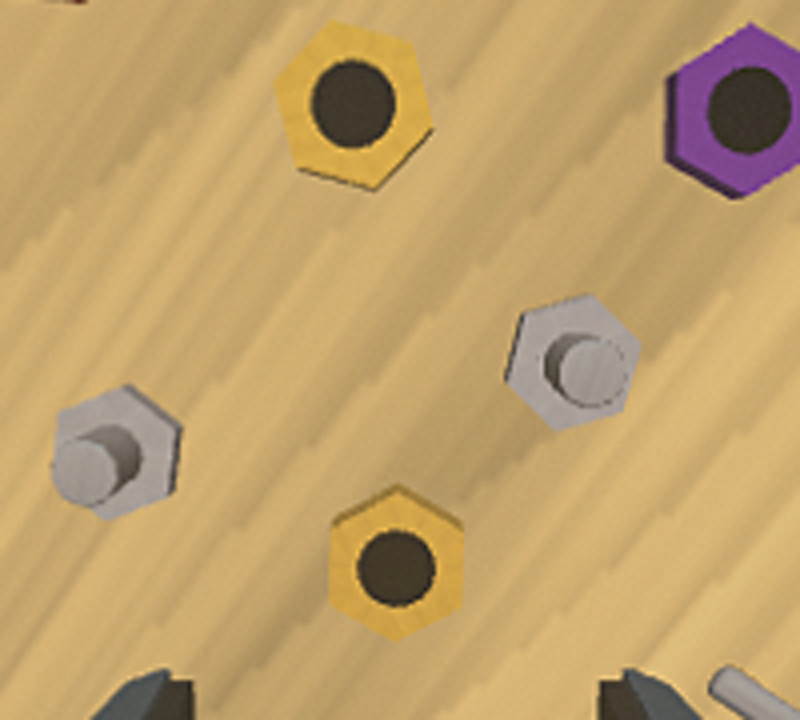

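Call:
{"op": "jog_arm", "data": {
  "plan": [3.5, 0.05, 0.1, 0, 3.5, 0.05, 0.1, 0, 3.5, 0.05, 0.06, 0, 3, 0, 0, 0, 1.8, 0, 0, 0, 1.2, 0, 0, 0, 0.6, 0, 0, 0, 0, 0, 0, 0, 0, 0, 0, 0]
}}

```text
time_s: 34.17
ee_pos: [577.9, -17.0, 27.1]
ee_rot: [60.5, 90.0, 6.5]
force: [0.1, 0.4, -0.1]
gripper_width: 54.9
```

```bash
python3 -c "
from h import *
go(577,-17,27,36)"
```

```text
t=34.17 pos [577.9 -17.   27.1] jaw 36.0 q6 -39 w 54.9 F [ 0.1  0.4 -0.1] | shift [ 0.01 -0.07 -0.06] turn -0.01
```

Call:
{"op": "jog_arm", "data": {
  "plan": [0, 0, 0, 0, 0, 0, 0, 0, 0, 0, 0, 0, 0, 0, 0, 0, 0, 0, 0, 0],
  "claw": 2.8,
  "newtons": 25
}}

```text
time_s: 34.58
ee_pos: [577.6, -17.1, 27.2]
ee_rot: [37.2, 90.0, -16.7]
force: [0.3, 0.2, 1.5]
gripper_width: 33.6
```

Call:
{"op": "jog_arm", "data": {
  "plan": [-1, 0, 0, 0, -2.5, 0, 0, 0, -3.5, 0, 0, -1.1, -3.5, 0, 0, -1.1, -3.5, 0, 0, -1.1, 0, 0, 0, -1.1, 0, 0, 0, -1.1, 0, 0, 0, -1.1, 0, 0, 0, -0.57, 0, 0, 0, 0]
}}

```text
time_s: 35.42
ee_pos: [577.5, -16.9, 167.6]
ee_rot: [26.5, 90.0, 15.6]
force: [-0.1, -0.1, -0.8]
gripper_width: 33.5
```

```bash
python3 -c "
from h import *
go(483,-258,170,79)"
```

```text
t=35.42 pos [577.5 -16.9 167.6] jaw 79.1 q6 -82 w 33.5 F [-0.1 -0.1 -0.8] | shift [ -0.25 -25.46  -4.72] turn 0.02
```

Call:
{"op": "jog_arm", "data": {
  "plan": [0, -3.64, -0.68, 0, 0, -3.64, -0.68, 0, 0, -3.64, -0.68, 0, 0, -3.64, -0.68, 0, 0, -3.64, -0.68, 0, 0, -3.64, -0.68, 0, 0, -3.64, -0.66, 0, 0, 0, 0, 0, 0, 0, 0, 0]
}}

```text
time_s: 36.17
ee_pos: [482.0, -259.7, 167.2]
ee_rot: [55.9, 90.0, 44.7]
force: [0.7, 0.6, -1.3]
gripper_width: 33.9
```

```bash
python3 -c "
from h import *
go(484,-258,60,79)"
```

```text
t=36.17 pos [ 482.  -259.7  167.2] jaw 78.8 q6 -108 w 33.9 F [ 0.7  0.6 -1.3] | shift [10.72  0.2   0.16] turn -0.04
```

Call:
{"op": "jog_arm", "data": {
  "plan": [3, 0.1, 0.05, 0, 3, 0.05, 0.05, 0, 2, 0, 0, 0, 1.5, 0, 0, 0, 1.2, 0, 0, 0, 0, 0, 0, 0, 0, 0, 0, 0]
}}

```text
time_s: 36.75
ee_pos: [484.2, -255.7, 59.7]
ee_rot: [146.1, 89.9, 135.2]
force: [0.7, 0.4, -0.5]
gripper_width: 33.8
```

Call:
{"op": "jog_arm", "data": {
  "plan": [0, 0, 0, 0, 0, 0, 0, 0, 0, 0, 0, 0, 0, 0, 0, 0, -2, 0, 0, 0, -3, 0, 0, 0, -3, 0, 0, 0, -3, 0, 0, 0, -1, 0, 0, 0, 0, 0, 0, 0],
  "claw": 4.6
}}

```text
time_s: 37.58
ee_pos: [485.5, -257.8, 183.1]
ee_rot: [-17.3, 89.6, -28.3]
force: [-0.4, -0.8, 0.3]
gripper_width: 46.3
```

```bash
python3 -c "
from h import *
go(503.3,67.3,200,51);st=env.state();grab('wrist','w15')"
```

```text
t=37.58 pos [ 485.5 -257.8  183.1] jaw 79.0 q6 -108 w 46.3 F [-0.4 -0.8  0.3] | shift [-1.79 32.25 -4.41] turn 4.67
```

View pics/w15.png

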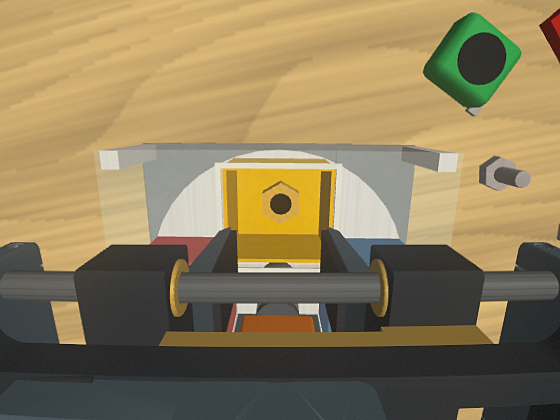

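Call:
{"op": "jog_arm", "data": {
  "plan": [-0.2, 4.03, -0.55, 0, -0.2, 4.03, -0.55, 0, -0.2, 4.03, -0.55, 0, -0.2, 4.03, -0.55, 0, -0.2, 4.03, -0.55, 0, -0.2, 4.03, -0.55, 0, -0.2, 4.03, -0.55, 0, -0.2, 4.03, -0.55, 0, 0, 0, 0, 1.15, 0, 0, 0, 1.15, 0, 0, 0, 1.15, 0, 0, 0, 1.15],
  "claw": 5.5
}}

```text
time_s: 38.63
ee_pos: [500.6, 68.4, 193.4]
ee_rot: [-135.2, 89.7, -174.1]
force: [-0.5, -0.3, -0.5]
gripper_width: 54.9
```

Call:
{"op": "jog_arm", "data": {
  "plan": [0, 0, 0, 0.1, 0, 0, 0, 0]
}}

```text
time_s: 38.8
ee_pos: [501.0, 67.9, 194.1]
ee_rot: [-136.0, 89.8, -175.0]
force: [-0.1, -0.1, 0.5]
gripper_width: 55.2
```

```bash
python3 -c "
from h import *
go(503.3,67.3,27,51);st=env.state();im=grab('wrist','w16');crop(im,150,60,420,240,2.9,'w16c');print(proj('wrist',[[503.3,67.3,16]],st))"
```

```text
t=38.80 pos [501.   67.9 194.1] jaw 51.0 q6 -45 w 55.2 F [-0.1 -0.1  0.5] | shift [16.71  0.14  0.26] turn 0.00
[[279.33 202.21]]
```

View pics/w16c.png

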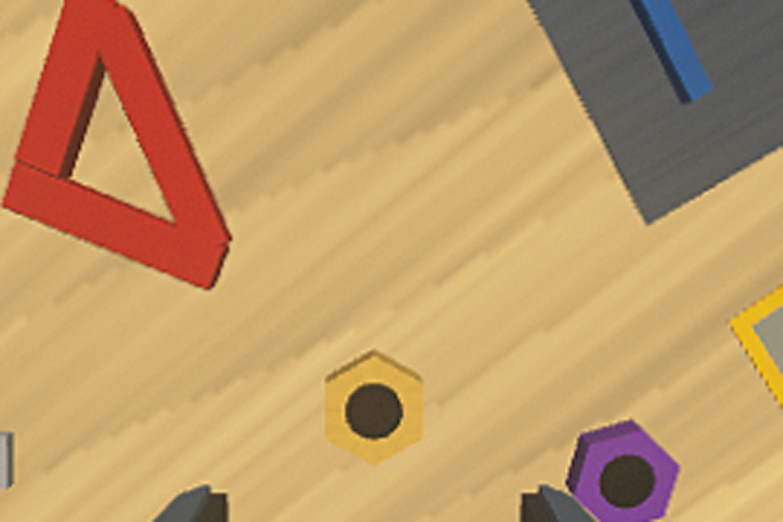

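Call:
{"op": "jog_arm", "data": {
  "plan": [3.5, 0.05, 0.1, 0, 3.5, 0.05, 0.1, 0, 3.5, 0.05, 0.06, 0, 2.8, 0, 0, 0, 1.7, 0, 0, 0, 1.1, 0, 0, 0, 0.6, 0, 0, 0, 0, 0, 0, 0, 0, 0, 0, 0]
}}

```text
time_s: 39.6
ee_pos: [505.0, 67.4, 29.0]
ee_rot: [165.7, 90.0, 126.6]
force: [-0.5, -0.2, -0.1]
gripper_width: 55.3
```

Call:
{"op": "jog_arm", "data": {
  "plan": [0, 0, 0, 0, 0, 0, 0, 0, 0, 0, 0, 0, 0, 0, 0, 0, 0, 0, 0, 0],
  "claw": 2.8,
  "newtons": 25
}}

```text
time_s: 40.02
ee_pos: [505.2, 67.5, 29.6]
ee_rot: [41.5, 89.9, 2.4]
force: [-0.6, -1.1, 4.1]
gripper_width: 33.9
```

Call:
{"op": "jog_arm", "data": {
  "plan": [-1, 0, 0, 0, -2.5, 0, 0, 0, -3.5, 0, 0, -1.1, -3.5, 0, 0, -1.1, -3.5, 0, 0, -1.1, 0, 0, 0, -1.1, 0, 0, 0, -0.27, 0, 0, 0, 0]
}}

```text
time_s: 40.68
ee_pos: [505.0, 67.6, 170.3]
ee_rot: [23.3, 89.9, 12.2]
force: [0.3, -0.0, -1.2]
gripper_width: 33.5
```

```bash
python3 -c "
from h import *
go(484,-258,170,79)"
```

```text
t=40.68 pos [505.   67.6 170.3] jaw 78.9 q6 -73 w 33.5 F [ 0.3 -0.  -1.2] | shift [  0.01 -32.35   4.21] turn -0.02
```

Call:
{"op": "jog_arm", "data": {
  "plan": [0, -4.04, 0.53, 0, 0, -4.04, 0.53, 0, 0, -4.04, 0.53, 0, 0, -4.04, 0.53, 0, 0, -4.04, 0.53, 0, 0, -4.04, 0.53, 0, 0, -4.04, 0.53, 0, 0, -4.04, 0.53, 0, 0, 0, 0, 0, 0, 0, 0, 0]
}}

```text
time_s: 41.52
ee_pos: [483.5, -259.4, 168.4]
ee_rot: [143.6, 89.9, 132.2]
force: [-0.9, 0.7, -0.3]
gripper_width: 33.8
```

```bash
python3 -c "
from h import *
go(484,-258,63,79)"
```

```text
t=41.52 pos [ 483.5 -259.4  168.4] jaw 78.6 q6 -108 w 33.8 F [-0.9  0.7 -0.3] | shift [10.54  0.14  0.03] turn -0.07
```

Call:
{"op": "jog_arm", "data": {
  "plan": [3, 0, 0, 0, 3, 0, 0, 0, 2, 0, 0, 0, 1.5, 0, 0, 0, 1, 0, 0, 0, 0, 0, 0, 0, 0, 0, 0, 0]
}}

```text
time_s: 42.1
ee_pos: [484.4, -256.8, 64.0]
ee_rot: [128.5, 90.0, 117.4]
force: [-0.6, 1.0, -1.0]
gripper_width: 34.0
```

Call:
{"op": "jog_arm", "data": {
  "plan": [0, 0, 0, 0, 0, 0, 0, 0, 0, 0, 0, 0, 0, 0, 0, 0, -2, 0, 0, 0, -3, 0, 0, 0, -3, 0, 0, 0, -3, 0, 0, 0, -1, 0, 0, 0, 0, 0, 0, 0],
  "claw": 4.4
}}

```text
time_s: 42.93
ee_pos: [485.7, -258.7, 187.0]
ee_rot: [-17.0, 89.6, -28.2]
force: [0.6, 0.5, -0.6]
gripper_width: 44.3
```

```bash
python3 -c "
from h import *
go(564.8,-274.8,122,-11);st=env.state();grab('wrist','w17')"
```

```text
t=42.93 pos [ 485.7 -258.7  187. ] jaw 78.9 q6 -108 w 44.3 F [ 0.6  0.5 -0.6] | shift [ 6.56 -0.04  8.03] turn 14.98
```

View pics/w17.png

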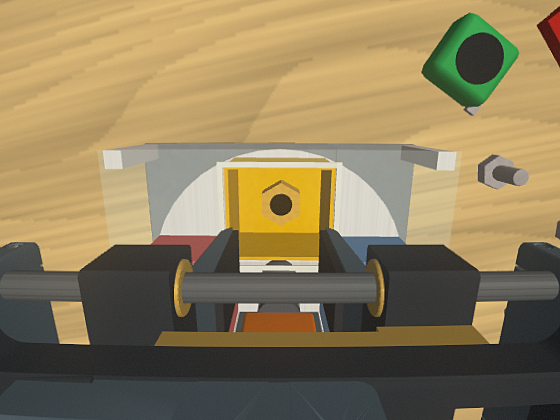

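```bash
python3 -c "
from h import *
a=cv2.imread('pics/w15.png')[140:260,200:360];b=cv2.imread('pics/w17.png')[140:260,200:360]
cv2.imwrite('pics/cmp.png',cv2.resize(np.vstack([a,b]),None,fx=2.4,fy=2.4,interpolation=2))"
```

```text
(no output)
```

View pics/cmp.png

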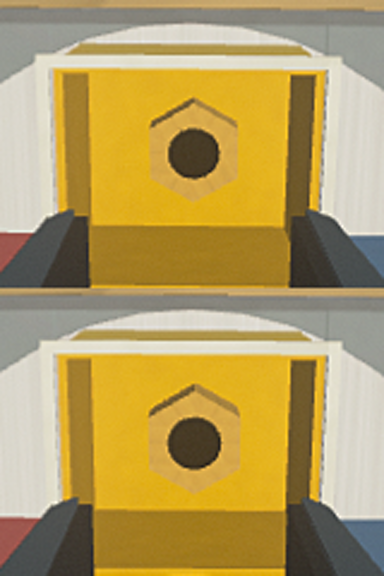

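Call:
{"op": "jog_arm", "data": {
  "plan": [0, 0, 4, 0, 0, -0.04, 4.03, 0, 0, 0, 0, 1.15, 0, 0, 0, 1.15, 0, 0, 0, 1.15, 0, 0, 0, 1.15, 0, 0, 0, 1.15, 0, 0, 0, 1.15, 0, 0, 0, 1.15, 0, 0, 0, 1.15, 0, 0, 0, 1.15, 0, 0, 0, 1.15],
  "claw": 4
}}

```text
time_s: 43.98
ee_pos: [561.7, -273.1, 180.8]
ee_rot: [-127.7, 89.7, 151.9]
force: [-0.2, -0.1, -0.2]
gripper_width: 39.8
```

Call:
{"op": "jog_arm", "data": {
  "plan": [0, 0, 0, 1.15, 0, 0, 0, 1.15, 0, 0, 0, 1.18, 0, 0, 0, 0, 0, 0, 0, 0]
}}

```text
time_s: 44.4
ee_pos: [562.0, -273.3, 181.7]
ee_rot: [-107.2, 89.8, 151.9]
force: [-0.1, 0.1, -0.3]
gripper_width: 39.7
```

```bash
python3 -c "
from h import *
go(564.8,-274.8,122,-11)"
```

```text
t=44.40 pos [ 562.  -273.3  181.7] jaw -10.8 q6 -16 w 39.7 F [-0.1  0.1 -0.3] | shift [5.97 0.32 0.11] turn 0.03
```

Call:
{"op": "jog_arm", "data": {
  "plan": [2, 0.1, 0.05, 0, 2, 0.1, 0.05, 0, 1.3, 0.05, 0, 0, 0.6, 0, 0, 0, 0, 0, 0, 0]
}}

```text
time_s: 44.82
ee_pos: [563.9, -274.5, 122.5]
ee_rot: [-107.1, 89.7, 152.0]
force: [-0.7, 0.6, -0.6]
gripper_width: 40.1
```

Call:
{"op": "jog_arm", "data": {
  "plan": [0, 0, 0, 0, 0, 0, 0, 0, 0, 0, 0, 0, 0, 0, 0, 0, 0, 0, 0, 0],
  "claw": 1.0,
  "newtons": 20
}}

```text
time_s: 45.23
ee_pos: [565.0, -275.2, 125.8]
ee_rot: [29.3, 90.0, -71.7]
force: [-2.8, 0.3, 3.4]
gripper_width: 13.8
```

```bash
python3 -c "
from h import *
go(564.5,-274.5,122,79)"
```

```text
t=45.23 pos [ 565.  -275.2  125.8] jaw -11.0 q6 -16 w 13.8 F [-2.8  0.3  3.4] | shift [ 0.38 -0.06 -0.06] turn -15.00
```

Call:
{"op": "jog_arm", "data": {
  "plan": [0, 0, 0, -0.5, 0, 0, 0, -1, 0, 0, 0, -1.1, 0, 0, 0, -1.1, 0, 0, 0, -1.1, 0, 0, 0, -1.1, 0, 0, 0, -1.1, 0, 0, 0, -1.1, 0, 0, 0, -1.1, 0, 0, 0, -1.1, 0, 0, 0, -1.1, 0, 0, 0, -1.1]
}}

```text
time_s: 46.23
ee_pos: [565.5, -274.9, 125.8]
ee_rot: [29.2, 89.9, 3.5]
force: [-0.5, 1.2, 2.4]
gripper_width: 14.0
```

Call:
{"op": "jog_arm", "data": {
  "plan": [0, 0, 0, -1.1, 0, 0, 0, -0.8, 0, 0, 0, -0.6, 0, 0, 0, 0, 0, 0, 0, 0]
}}

```text
time_s: 46.65
ee_pos: [565.6, -274.8, 125.8]
ee_rot: [19.6, 89.9, 8.5]
force: [-0.3, 2.7, 5.2]
gripper_width: 14.0
```

```bash
python3 -c "
from h import *
im=grab('top','t18');crop(im,325,130,475,275,4,'t18c');go(564.5,-274.8,122,79)"
```

```text
t=46.70 pos [ 565.5 -274.8  125.8] jaw 78.9 q6 -106 w 13.8 F [-0.4  2.9  5.1] | shift [ 0.38 -0.02 -0.1 ] turn -0.01
```

View pics/t18c.png

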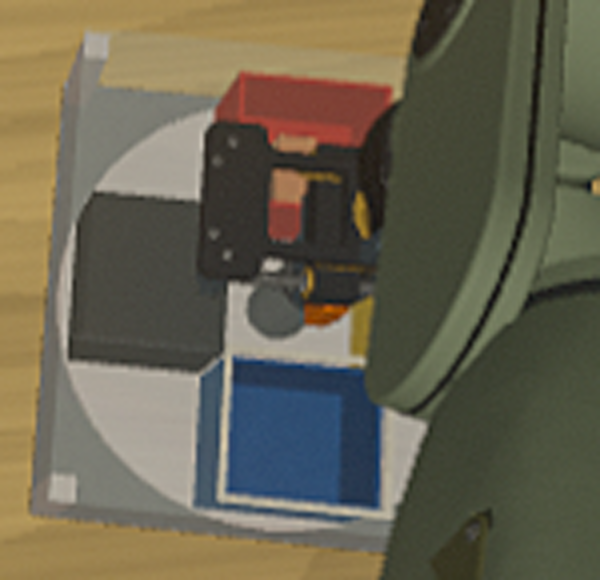

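Call:
{"op": "jog_arm", "data": {
  "plan": [0, 0, 0, 0, 0, 0, 0, 0, 0, 0, 0, 0, -1, 0, 0, 0, -2.5, 0, 0, 0, -3, 0, 0, 0, -1.5, 0, 0, 0, 0, 0, 0, 0],
  "claw": 4
}}

```text
time_s: 47.37
ee_pos: [567.1, -276.3, 209.9]
ee_rot: [-16.5, 89.5, -27.5]
force: [0.4, 0.3, -0.1]
gripper_width: 39.9
```

```bash
python3 -c "
from h import *
go(501,-35,200,79)"
```

```text
t=47.37 pos [ 567.1 -276.3  209.9] jaw 79.0 q6 -106 w 39.9 F [ 0.4  0.3 -0.1] | shift [  0.83  22.43 -11.11] turn -0.00
```

Call:
{"op": "jog_arm", "data": {
  "plan": [0.1, 3.6, -1.78, 0, 0.1, 3.6, -1.78, 0, 0.1, 3.6, -1.78, 0, 0.1, 3.6, -1.78, 0, 0.1, 3.6, -1.78, 0, 0.3, 3.6, -1.78, 0, 0, 0.8, -0.4, 0, 0, 0, 0, 0, 0, 0, 0, 0]
}}

```text
time_s: 48.12
ee_pos: [499.2, -34.3, 196.7]
ee_rot: [-81.5, 90.0, -92.5]
force: [0.4, -0.6, 0.6]
gripper_width: 39.8
```

```bash
python3 -c "
from h import *
go(501,-35,39,79);st=env.state();im=grab('wrist','w19');crop(im,200,100,380,240,4,'w19c');print(proj('wrist',[[501,-35,44]],st))"
```

```text
t=48.12 pos [499.2 -34.3 196.7] jaw 79.1 q6 -84 w 39.8 F [ 0.4 -0.6  0.6] | shift [15.77 -0.03  0.19] turn 0.01
[[277.07 206.89]]
```

View pics/w19c.png

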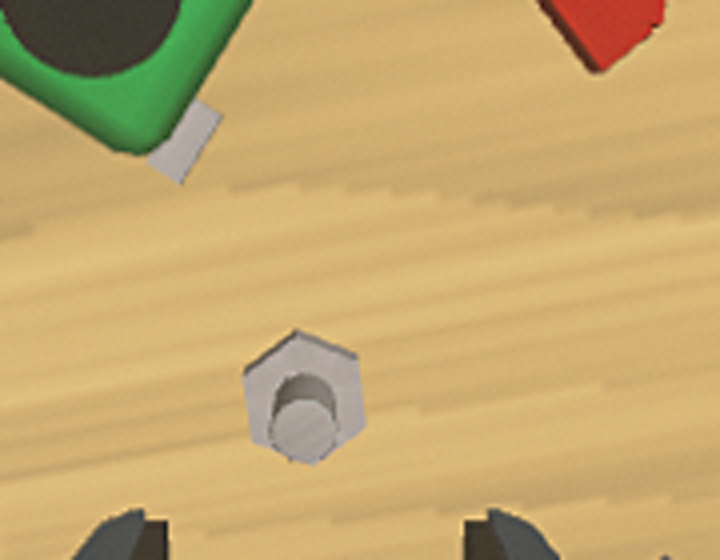

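Call:
{"op": "jog_arm", "data": {
  "plan": [3.5, -0.03, 0.08, 0, 3.5, -0.03, 0.08, 0, 3.5, 0, 0.04, 0, 2.5, 0, 0, 0, 1.6, 0, 0, 0, 1, 0, 0, 0, 0, 0, 0, 0, 0, 0, 0, 0]
}}

```text
time_s: 48.83
ee_pos: [501.6, -36.1, 40.9]
ee_rot: [-34.9, 90.0, -46.0]
force: [0.3, -0.3, 0.9]
gripper_width: 39.8
```

Call:
{"op": "jog_arm", "data": {
  "plan": [0, 0, 0, 0, 0, 0, 0, 0, 0, 0, 0, 0, 0, 0, 0, 0, 0, 0, 0, 0],
  "claw": 1.0,
  "newtons": 25
}}

```text
time_s: 49.25
ee_pos: [501.5, -35.2, 41.8]
ee_rot: [-1.5, 89.9, -12.4]
force: [-0.2, -2.0, 3.2]
gripper_width: 15.2
```

Call:
{"op": "jog_arm", "data": {
  "plan": [-1, 0, 0, 0, -2.5, 0, 0, 0, -3.5, 0, 0, 0, -3.5, 0, 0, 0, -2.5, 0, 0, 0, 0, 0, 0, 0]
}}

```text
time_s: 49.75
ee_pos: [504.1, -35.2, 176.9]
ee_rot: [7.0, 89.3, -4.0]
force: [1.0, 0.1, -0.7]
gripper_width: 15.2
```

```bash
python3 -c "
from h import *
go(484,-258,170,79)"
```

```text
t=49.75 pos [504.1 -35.2 176.9] jaw 79.0 q6 -84 w 15.2 F [ 1.   0.1 -0.7] | shift [  0.69 -22.26   2.27] turn 0.00
```

Call:
{"op": "jog_arm", "data": {
  "plan": [0, -3.71, 0.35, 0, 0, -3.71, 0.35, 0, 0, -3.71, 0.35, 0, 0, -3.71, 0.35, 0, 0, -3.71, 0.35, 0, 0, -3.71, 0.35, 0, 0, 0, 0, 0, 0, 0, 0, 0]
}}

```text
time_s: 50.42
ee_pos: [478.2, -258.7, 170.0]
ee_rot: [148.7, 89.9, 137.5]
force: [0.3, -0.1, -1.2]
gripper_width: 15.2
```

```bash
python3 -c "
from h import *
go(484,-258,68,79)"
```

```text
t=50.42 pos [ 478.2 -258.7  170. ] jaw 78.8 q6 -108 w 15.2 F [ 0.3 -0.1 -1.2] | shift [10.2   0.17  0.58] turn -0.03
```

Call:
{"op": "jog_arm", "data": {
  "plan": [3, -0.4, 0.25, 0, 3, -0.4, 0.2, 0, 2, -0.1, 0.05, 0, 1.5, 0, 0, 0, 0.9, 0, 0, 0, 0, 0, 0, 0, 0, 0, 0, 0]
}}

```text
time_s: 51.0
ee_pos: [482.4, -266.4, 66.9]
ee_rot: [139.5, 90.0, 128.5]
force: [1.0, -0.9, -1.2]
gripper_width: 15.6
```

Call:
{"op": "jog_arm", "data": {
  "plan": [0, 0, 0, 0, 0, 0, 0, 0, 0, 0, 0, 0, 0, 0, 0, 0, -2, 0, 0, 0, -3, 0, 0, 0, -3, 0, 0, 0, -3, 0, 0, 0, -1, 0, 0, 0, 0, 0, 0, 0],
  "claw": 2.5
}}

```text
time_s: 51.83
ee_pos: [483.8, -268.3, 190.2]
ee_rot: [-18.7, 89.6, -29.7]
force: [0.5, 0.3, -1.0]
gripper_width: 25.1
```

```bash
python3 -c "
from h import *
go(582.7,50.5,200,79);st=env.state();grab('wrist','w20')"
```

```text
t=51.83 pos [ 483.8 -268.3  190.2] jaw 79.0 q6 -109 w 25.1 F [ 0.5  0.3 -1. ] | shift [-1.04 33.18  3.63] turn -0.00
```

View pics/w20.png

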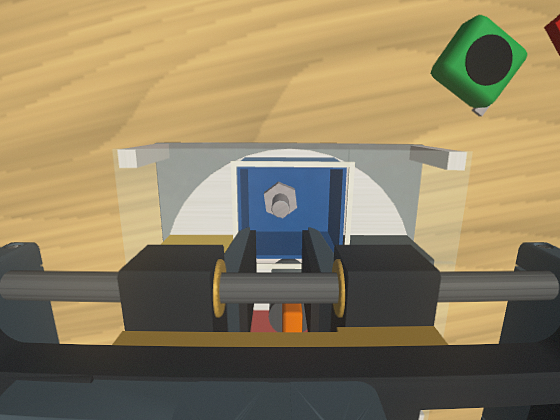

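Call:
{"op": "jog_arm", "data": {
  "plan": [-0.1, 3.69, 0.4, 0, -0.1, 3.69, 0.4, 0, -0.1, 3.69, 0.4, 0, -0.1, 3.69, 0.4, 0, -0.1, 3.69, 0.4, 0, -0.1, 3.69, 0.4, 0, -0.1, 3.69, 0.4, 0, -0.1, 3.69, 0.4, 0, -0.1, 3.69, 0.4, 0, 0, 0, 0, 0, 0, 0, 0, 0],
  "claw": 4
}}

```text
time_s: 52.8
ee_pos: [580.1, 53.3, 193.3]
ee_rot: [-163.4, 89.7, -174.2]
force: [-0.8, -0.2, -0.2]
gripper_width: 40.2
```

```bash
python3 -c "
from h import *
go(582.7,50.5,39,79);st=env.state();im=grab('wrist','w21');crop(im,200,100,380,240,4,'w21c');print(proj('wrist',[[582.7,50.5,44]],st))"
```

```text
t=52.80 pos [580.1  53.3 193.3] jaw 79.2 q6 -75 w 40.2 F [-0.8 -0.2 -0.2] | shift [15.43 -0.21  0.37] turn 0.03
[[275.05 209.67]]
```

View pics/w21c.png

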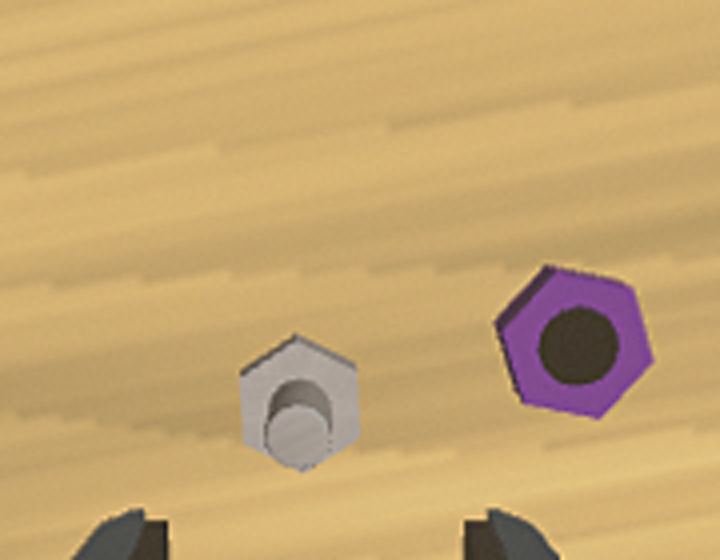

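Call:
{"op": "jog_arm", "data": {
  "plan": [3.5, -0.1, 0.13, 0, 3.5, -0.1, 0.12, 0, 3.5, 0, 0.12, 0, 2.5, 0, 0, 0, 1.5, 0, 0, 0, 0.9, 0, 0, 0, 0, 0, 0, 0, 0, 0, 0, 0]
}}

```text
time_s: 53.52
ee_pos: [584.1, 48.1, 41.9]
ee_rot: [-164.4, 90.0, -175.4]
force: [0.3, -0.7, 0.3]
gripper_width: 39.7
```

Call:
{"op": "jog_arm", "data": {
  "plan": [0, 0, 0, 0, 0, 0, 0, 0, 0, 0, 0, 0, 0, 0, 0, 0, 0, 0, 0, 0],
  "claw": 1.0,
  "newtons": 25
}}

```text
time_s: 53.93
ee_pos: [584.8, 49.1, 42.9]
ee_rot: [11.6, 89.9, 0.7]
force: [-1.3, -1.2, 3.3]
gripper_width: 15.1
```

Call:
{"op": "jog_arm", "data": {
  "plan": [-1, 0, 0, 0, -2.5, 0, 0, 0, -3.5, 0, 0, 0, -3.5, 0, 0, 0, -2.5, 0, 0, 0, 0, 0, 0, 0, 0, 0, 0, 0]
}}

```text
time_s: 54.52
ee_pos: [584.9, 49.2, 173.9]
ee_rot: [17.1, 89.8, 6.1]
force: [0.4, -0.8, -2.1]
gripper_width: 15.6
```

```bash
python3 -c "
from h import *
go(486,-248,172,79)"
```

```text
t=54.52 pos [584.9  49.2 173.9] jaw 79.0 q6 -75 w 15.6 F [ 0.4 -0.8 -2.1] | shift [  0.14 -31.06  -4.04] turn 0.00
```

Call:
{"op": "jog_arm", "data": {
  "plan": [0, -3.88, -0.5, 0, 0, -3.88, -0.5, 0, 0, -3.88, -0.5, 0, 0, -3.88, -0.5, 0, 0, -3.88, -0.5, 0, 0, -3.88, -0.5, 0, 0, -3.88, -0.5, 0, 0, -3.88, -0.5, 0, 0, 0, 0, 0, 0, 0, 0, 0]
}}

```text
time_s: 55.35
ee_pos: [484.1, -249.1, 170.2]
ee_rot: [156.4, 89.8, 145.2]
force: [-0.5, 0.7, -1.7]
gripper_width: 15.2
```

```bash
python3 -c "
from h import *
go(486,-248,68,79);grab('wrist','w22')"
```

```text
t=55.35 pos [ 484.1 -249.1  170.2] jaw 78.8 q6 -107 w 15.2 F [-0.5  0.7 -1.7] | shift [10.22  0.13  0.2 ] turn -0.04
```

View pics/w22.png

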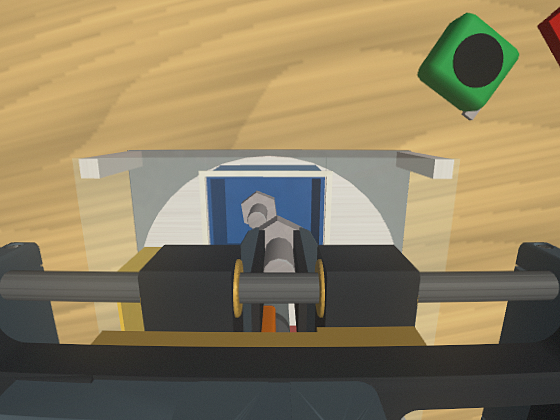

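Call:
{"op": "jog_arm", "data": {
  "plan": [3, 0.1, 0.05, 0, 2.5, 0.1, 0, 0, 1.5, 0, 0, 0, 1, 0, 0, 0, 0, 0, 0, 0, 0, 0, 0, 0]
}}

```text
time_s: 55.9
ee_pos: [487.0, -245.1, 91.7]
ee_rot: [146.1, 89.9, 135.2]
force: [0.3, 0.1, -0.9]
gripper_width: 15.7
```

Call:
{"op": "jog_arm", "data": {
  "plan": [0, 0, 0, 0, 0, 0, 0, 0, 0, 0, 0, 0, 0, 0, 0, 0, -2, 0, 0, 0, -3, 0, 0, 0, -3, 0, 0, 0, -1.5, 0, 0, 0, 0, 0, 0, 0],
  "claw": 2.8
}}

```text
time_s: 56.65
ee_pos: [488.8, -247.4, 191.4]
ee_rot: [-17.3, 89.5, -28.3]
force: [-0.6, -0.7, 0.7]
gripper_width: 28.0
```

```bash
python3 -c "
from h import *
go(564.8,-274.8,180,-101);grab('wrist','w23')"
```

```text
t=56.65 pos [ 488.8 -247.4  191.4] jaw 79.0 q6 -107 w 28.0 F [-0.6 -0.7  0.7] | shift [ 1.22 -1.23  7.98] turn -0.00
```

View pics/w23.png

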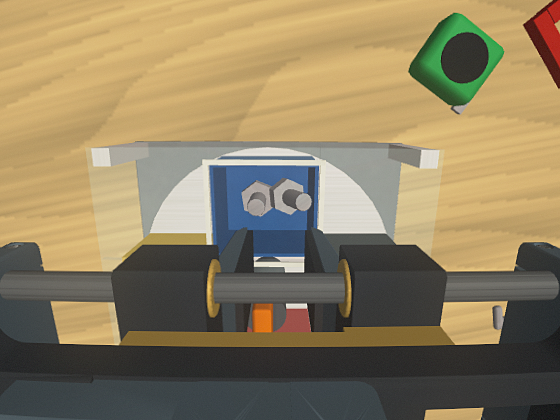

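Call:
{"op": "jog_arm", "data": {
  "plan": [0, -0.6, 4, 0, 0, -0.6, 4, 0, 0, 0, 0, 1.15, 0, 0, 0, 1.15, 0, 0, 0, 1.15, 0, 0, 0, 1.15, 0, 0, 0, 1.15, 0, 0, 0, 1.15, 0, 0, 0, 1.15, 0, 0, 0, 1.15, 0, 0, 0, 1.15, 0, 0, 0, 1.15],
  "claw": 4
}}

```text
time_s: 57.7
ee_pos: [562.0, -272.8, 184.9]
ee_rot: [-126.7, 89.8, 153.0]
force: [0.2, -0.1, 0.4]
gripper_width: 40.2
```

Call:
{"op": "jog_arm", "data": {
  "plan": [0, 0, 0, 1.15, 0, 0, 0, 1.15, 0, 0, 0, 1.15, 0, 0, 0, 1.15, 0, 0, 0, 1.15, 0, 0, 0, 1.15, 0, 0, 0, 1.15, 0, 0, 0, 1.15, 0, 0, 0, 1.15, 0, 0, 0, 1.15, 0, 0, 0, 1.15, 0, 0, 0, 1.15]
}}

```text
time_s: 58.7
ee_pos: [562.0, -272.9, 184.9]
ee_rot: [-44.0, 89.8, 152.9]
force: [-1.3, -0.7, 0.3]
gripper_width: 39.9
```

Call:
{"op": "jog_arm", "data": {
  "plan": [0, 0, 0, 1.15, 0, 0, 0, 1.15, 0, 0, 0, 1.15, 0, 0, 0, 1.2, 0, 0, 0, 0.1, 0, 0, 0, 0]
}}

```text
time_s: 59.2
ee_pos: [562.2, -272.9, 185.5]
ee_rot: [-17.1, 89.9, 151.8]
force: [0.4, -1.0, -0.1]
gripper_width: 40.3
```

```bash
python3 -c "
from h import *
go(564.8,-274.8,122,-101)"
```

```text
t=59.20 pos [ 562.2 -272.9  185.5] jaw -101.1 q6 74 w 40.3 F [ 0.4 -1.  -0.1] | shift [ 6.35  0.14 -0.3 ] turn -0.02
```

Call:
{"op": "jog_arm", "data": {
  "plan": [2.5, 0.06, -0.15, 0, 2, 0.04, -0.1, 0, 1.3, 0, 0, 0, 0.5, 0, 0, 0, 0, 0, 0, 0]
}}

```text
time_s: 59.62
ee_pos: [564.1, -274.1, 122.0]
ee_rot: [-17.0, 89.8, 151.9]
force: [0.3, 0.2, -0.1]
gripper_width: 40.0
```

Call:
{"op": "jog_arm", "data": {
  "plan": [0, 0, 0, 0, 0, 0, 0, 0, 0, 0, 0, 0, 0, 0, 0, 0, 0, 0, 0, 0],
  "claw": 1.0,
  "newtons": 20
}}

```text
time_s: 60.03
ee_pos: [565.5, -274.8, 124.8]
ee_rot: [169.1, 89.9, -22.2]
force: [-0.8, 0.2, 1.6]
gripper_width: 14.0
```

```bash
python3 -c "
from h import *
go(564.5,-274.5,122,-11)"
```

```text
t=60.03 pos [ 565.5 -274.8  124.8] jaw -101.3 q6 74 w 14.0 F [-0.8  0.2  1.6] | shift [ 0.28 -0.01  0.11] turn 14.96
```

Call:
{"op": "jog_arm", "data": {
  "plan": [0, 0, 0, -0.5, 0, 0, 0, -1, 0, 0, 0, -1.1, 0, 0, 0, -1.1, 0, 0, 0, -1.1, 0, 0, 0, -1.1, 0, 0, 0, -1.1, 0, 0, 0, -1.1, 0, 0, 0, -1.1, 0, 0, 0, -1.1, 0, 0, 0, -1.1, 0, 0, 0, -1.1]
}}

```text
time_s: 61.03
ee_pos: [565.3, -274.2, 124.8]
ee_rot: [160.2, 89.9, 44.2]
force: [-0.8, 0.9, 2.5]
gripper_width: 14.0
```

Call:
{"op": "jog_arm", "data": {
  "plan": [0, 0, 0, -1.1, 0, 0, 0, -0.9, 0, 0, 0, -0.55, 0, 0, 0, 0, 0, 0, 0, 0]
}}

```text
time_s: 61.45
ee_pos: [565.1, -274.2, 124.8]
ee_rot: [161.2, 90.0, 60.1]
force: [-1.0, 0.9, 6.0]
gripper_width: 14.0
```

```bash
python3 -c "
from h import *
go(564.5,-274.5,122,-11)"
```

```text
t=61.45 pos [ 565.1 -274.2  124.8] jaw -11.1 q6 -16 w 14.0 F [-1.   0.9  6. ] | shift [ 0.28 -0.06  0.04] turn -0.01
```

Call:
{"op": "jog_arm", "data": {
  "plan": [0, 0, 0, 0, 0, 0, 0, 0, 0, 0, 0, 0, -1, 0, 0, 0, -2.5, 0, 0, 0, -3.5, 0, 0, 0, -3.5, 0, 0, 0, -2, 0, 0, 0, 0, 0, 0, 0],
  "claw": 4
}}

```text
time_s: 62.2
ee_pos: [567.4, -275.9, 255.5]
ee_rot: [73.8, 89.3, -27.1]
force: [0.9, -0.9, 0.0]
gripper_width: 39.9
```

```bash
python3 -c "
from h import *
go(430,0,250,-11)"
```

```text
t=62.20 pos [ 567.4 -275.9  255.5] jaw -11.0 q6 -16 w 39.9 F [ 0.9 -0.9  0. ] | shift [  0.26 -18.75 -24.47] turn 0.00
```

Call:
{"op": "jog_arm", "data": {
  "plan": [0, -2.5, -3.2, 0, 0, -2.5, -3.2, 0, 0, -2.5, -3.2, 0, 0, -2.5, -3.2, 0, 0, -2.5, -3.2, 0, 0, -2.5, -3.2, 0, 0, -2.5, -3.2, 0, 0, -0.8, -4, 0, 0, -0.8, -4, 0, 0, -0.8, -4, 0, 0, -0.8, -4, 0, 0, -0.8, -4, 0]
}}

```text
time_s: 63.2
ee_pos: [433.8, 184.3, 248.7]
ee_rot: [-20.3, 90.0, -121.3]
force: [0.9, -0.1, -0.4]
gripper_width: 40.2
```

Call:
{"op": "jog_arm", "data": {
  "plan": [0, -2, -3.6, 0, 0, -2, -3.6, 0, 0, -2, -3.6, 0, 0, -2, -3.6, 0, 0, -2, -3.6, 0, 0, -2, -3.6, 0, 0, 0, 0, 0, 0, 0, 0, 0]
}}

```text
time_s: 63.87
ee_pos: [356.9, 418.6, 247.9]
ee_rot: [-20.4, 89.9, -121.1]
force: [0.4, -0.2, 0.6]
gripper_width: 40.0
```

```bash
python3 -c "
from h import *
go(430,0,250,-11);im=grab('top','t24');crop(im,325,130,475,275,4,'t24c');im=grab('scene','s24')"
```

```text
t=63.87 pos [356.9 418.6 247.9] jaw -10.8 q6 59 w 40.0 F [ 0.4 -0.2  0.6] | shift [-0.15 15.   39.76] turn 0.04
```

View pics/t24.png

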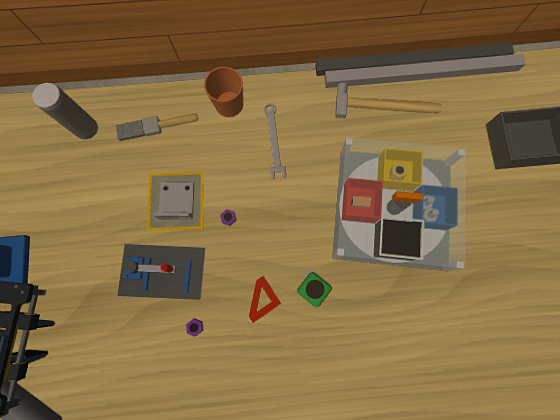

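View pics/t24c.png

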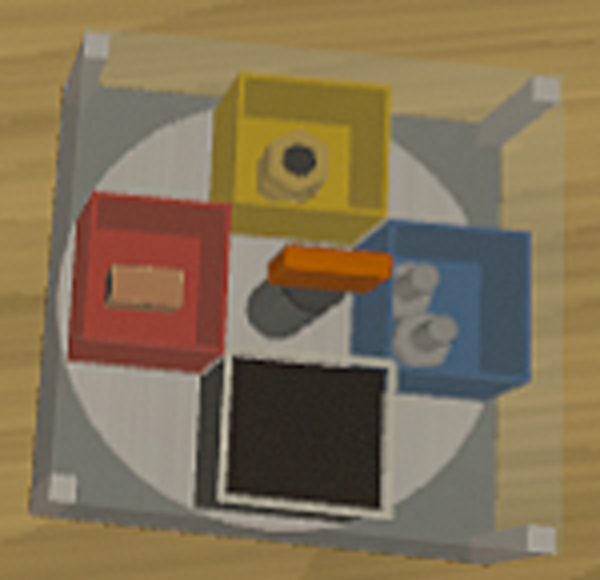

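View pics/s24.png

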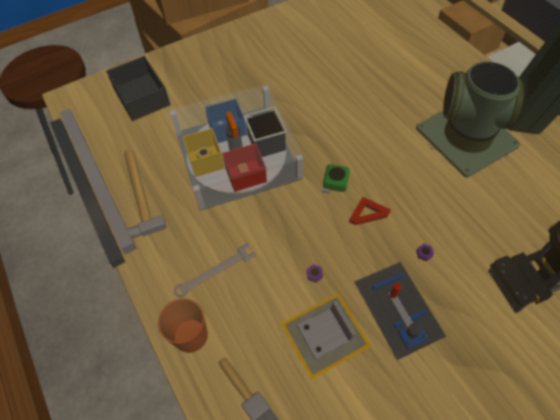

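```bash
python3 -c "
from h import *
print(env.job_done())"
```

```text
the job is handed in; nothing more can be done
None
```

I finished the job and handed it in at about 64 s of the 210 s allowed; the hand-in gives no verdict.

**What I did**
- **Clamp and bracket:** I swung the clamp open, gripped the bracket lightly by its flange and slid it flat into the yellow frame. Then I swung the clamp shut until it met its stop.
- **Fixings:** I found five on the bench: one tube, two nuts and two bolts. The tube is in the red bin, the nuts in yellow and the bolts in blue.
- **Carousel:** I turned it by the knob between bins and finished with the black block under the window.

**What the last checks showed**
- **Bracket:** measured about 4 mm from the frame centre right after I put it down, and still square in the frame in the last pictures.
- **Clamp:** its arm lies where it did at the start, and I felt the stop when closing it.
- **Bins:** the parts are in the bins above. The two nuts are stacked and both bolts are standing, all below the cover.
- **Black block:** it fills the window in the top picture. I judged this by eye rather than measuring it.
- **Magnet, tape measure, spanner and purple nuts:** in the same places by eye.
- **Arm:** clear of everything at hand-in.

No check failed. Positions measured with the top and wrist cameras differed by up to about 5 mm, and I went by the wrist camera for the final grasps.

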